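# Settle a flywheel on balancing rollers and brake it

## Task

Roll the flywheel (do not lift it) out of its rest and along the rails until its arbor drops between the rollers, then let go and let it swing by itself until it hangs still with its heavy side (the side with the bolted-on blocks) straight down. Only then slide the brake up until its sprung pad bears on the rim with the plunger about half pressed in, not right in, and without turning or unseating the wheel. Leave the other things on the bench alone.

Things in the scene. Friction and masses are not known exactly. Their poses are not given: they have to be found in the camera images.
- stand: Red base plate 200 x 450 x 12 mm carrying the fixture, fixed on the bench. Origin: centre of its underside. x along the arbor, y the rolling direction from the rest (y -120 mm) over the rollers (y -10) to the brake (y over 100), z up. Two level steel rails, 12 mm wide, at x +-70 mm, tops at z 88 mm, from a 14 mm back lip at y -170 to y -40. Between the rails it is open down to the plate.
- rest (a point): Fixed point: where the flywheel's origin lies in the rest (stand frame 0, -120, 98.7 mm; axes as the stand's). The rest is a shallow V across each rail, 5.5 mm deep, sides sloping 30 degrees. A fingertip pushing level on the rim rubs (friction about 0.6) and jams the wheel in the V; pressing lightly and wiping upward on the back of the rim rolls it out.
- cradle (a point): Fixed point: where the flywheel's origin lies when the arbor sits in the roller gap (stand frame 0, -10, 93.9 mm; axes as the stand's). In line with each rail two free steel rollers, 20 mm radius, axes at y -32 and +12, z 68 mm, tops level with the rails: the arbor drops 8 mm between them. End stops 124 mm high catch the arbor's collars 4 mm beyond.
- flywheel: Loose aluminium wheel 140 mm in diameter, rim 26 mm wide, midway on a steel arbor 28 mm thick, 156 mm long; 0.8 kg. Origin on the axle, mid-wheel; x along the arbor. Axle at z 102 mm while on the rails. Collars inside the rails (2 mm play) keep it straight. Unbalanced by 0.09 N m, it may roll by itself on the rails. On the rollers it swings 1 to 5 s and stops within 8 degrees of down; if it hangs up, nudge the rim.
- heavy_side (a point): The heavy side: middle of the two steel blocks (each 16 mm along the arbor x 42 x 18 mm) bolted to both faces of the wheel and standing 16 mm out of the rim's faces. The point lies 50 mm from the axle; its z axis points from the axle outward through the blocks, x along the arbor. At the start it points within 0.45 rad of up. The blocks stay within the rim's diameter.
- brake_post (a point): Centre of the top of the upright post on the brake slide. The post is 36 mm (stand x) x 14 mm (stand y), its top at stand z 155.5 mm; it stands 43 mm high on a steel block 40 x 50 x 32 mm that reaches 15 mm in +y and 35 mm in -y from the post's middle. Axes as the stand's.
- brake (a joint): Brake slide, m: grows as it moves along stand -y towards the wheel, 0 to 0.075; starts between 0 and 0.025, stays where it is left (friction about 5 N). With the flywheel in the roller gap the pad meets the rim at about 0.055.
- pad (a joint): Sprung plunger of the brake's rubber pad (disc 32 mm in diameter at stand z 94 mm, on the wheel's side of the slide), m: 0 is out, grows as it is pushed into the slide, at most 0.010; spring 400 N/m. About 0.004 is firm.
- brass_block: Brass block 36 x 55 x 22 mm lying on the stand's base plate at the corner behind the rest; to be left alone. Origin: about the middle of its underside.
- oil_bottle: White oil bottle 34 mm in diameter, 85 mm high, standing on the base plate beside the brake; to be left alone. Origin: about the middle of its underside.
- spanner: Steel spanner 170 mm long lying in front of the stand, along it; to be left alone. Origin: about the middle of its underside.
- hammer: Hammer lying beyond the stand, along it; to be left alone. Origin: about the middle of its underside.
- brush: Brush lying to the left of the stand; to be left alone. Origin: about the middle of its underside.
There are look-alikes about, which are no part of the job. There is more than one size of the flywheel; the one meant has the size given above.

How it is judged:
By the outcome, as a careful person would: the job done as asked, in the order asked, and still so for the second after the job is handed in, with the robot touching nothing.
It also fails if it takes over 70 s, if anything falls off the work surface, if the arm or the gripper's body presses on something with over 40 N, if the wrist force passes 120 N, or if a joint passes its speed limit or range.

## Robot

A 6-joint arm with a two-finger parallel gripper is mounted at the origin on the work surface. World frame = base frame: x ahead of the robot, y to its left, z up, the work surface at z = 0. Lengths are in mm, angles in rad, forces in N, time in s.
With the tool pointing down it reaches from about 350 to 775 mm from the base axis. Payload 5.5 kg.
Tool frame: the origin (TCP) lies between the finger pads; the fingertips stand 14 mm ahead of it and the grasp point (between the pads) lies 5 mm behind it; z points along the fingers, y is the line along which they close (so a half turn about z gives the same grasp; the last joint's range is limited). The gripper opens to 85 mm and grips with 20 to 120 N. Pads are 22 mm wide; open, the fingers measure 114 mm over their backs; the gripper's body (76 mm by 85 mm) begins 54 mm behind the grasp point. The pads swing forward as they close: fully open they stand 13 mm farther back than shut.
Start: joints at [-1.441, 0.313, 0.046, 1.304, 0, 1.431], TCP at [153.254, -554.242, 245.323] pointing down, gripper open.
Joint ranges: [-2.76, 2.76], [-0.86, 1.69], [-1.03, 1.26], [-2.2, 2.34], [-1.47, 1.5], [-3.14, 3.14]. Speed limits (rad/s): [2.57, 2.57, 3.14, 3.14, 3.14, 3.14].

## Interface

Orientations are given as a unit quaternion [x, y, z, w].
In Python, from rig import status, imaging, job gives the robot as it stands.
- The arm moves only by the tool move_arm, never from a script. Its argument "rows" is a list of rows, each a list of 3 entries, a list of its own where there are three numbers: the shift along the tool's x, y, z normalised to -1 to 1, where 1 is 30 cm, then the turn, a rotation vector about the tool's x, y, z normalised to -1 to 1, where 1 is 90 degrees, then the gripper's target within -1 to 1 (shut at 1, half-way at 0, fully open at -1). A call has 1 to 12 rows; each row shifts and turns the commanded pose from where the row before left it, along the tool's axes as they then stand; what a row does not reach is not made up. A row lasts 1/12 s, in which the tool goes at most 41.7 mm and 7.16 degrees, less where a joint would pass 70% of its speed; a pose out of reach is approached as far as the arm can. A call with a number of a shift or a turn outside -1 to 1 is refused whole. A call with a gripper value outside its range is refused whole. The fingers move at their own pace and stop on an object; "force" is the grip in N (left out, the last holds). Time passes only in rows, so rows that do not move let the fingers close. It gives the time, the measured TCP pose, the force, the opening and the grip force at its end, in the units of the state.
- status.get_state(): the state, without advancing time (a new reading comes with each control period).
- imaging.get_image(name): name is "scene" or "side" or "wrist"; returns a dict with "color" (480x640x3 uint8, red, green, blue), "fx", "fy", "cx", "cy" (pixels), "k1" (the pictures are not rectified: a ray, as slopes to the right and down, at radius r is drawn at 1 + k1 r^2 times it, then the intrinsics apply), "world_to_cam" (4x4, takes a point from world to camera coordinates); the wrist camera has in their place "mount" (4x4, takes a point from camera to tool coordinates, whose origin is the TCP and whose axes are the flange's). Camera axes: x right, y up, looking along -z (the intrinsics and any distortion apply to the point x, -y, -z); pixel columns grow to the right and rows downward; lengths in mm; the calibration is good to about 2 mm. A picture is of the moment at which its call begins: read the wrist's pose just before it. There is no depth.
- job.close_job(): hands the job in; it is judged then, once.
The state is a dict: "time_s": time; "joint_positions": joint angles; "joint_vel": joint speeds; "joint_efforts": joint torques, N m; "tool_pos": TCP position; "tcp_rot": TCP orientation; "contact_force": force on the tool from outside, world axes, zero at the start; "torque": the same for the moment, N m; "opening": opening from 0.0 (shut) to 1.0 (fully open); "grip_force": force on a finger pad.
Only numpy, scipy, OpenCV 4.12 (cv2) and the standard library are available. Lean on these libraries where they do the work, as an engineer would, in place of code of your own. Each camera call takes 0.05 s, during which the arm holds its last target. There are 200 camera calls.

## Working session

There is one attempt and no reset: what is moved stays moved. The work goes in short steps, Python scripts to look and compute and a tool call to move; the robot and the scene stay as the last step left them, time stands still between calls to the robot, and variables do not carry over. Pictures are saved under pics/ and viewed, at most 10 in all, crops included, and the job is handed in when it is done.

Besides the shell and the picture viewer there is one more tool, called as name(argument=value, ...), one argument or row to a line, values as JSON. move_arm: Moves the arm, as the interface text tells. Its arguments: {"type":"object","properties":{"rows":{"type":"array"},"force":{"type":"number"}},"required":["rows"]}

```bash
mkdir -p pics
cat > h.py <<'E'
import numpy as np,cv2
from rig import status,imaging,job
def snap(n,fn):
    s=status.get_state();im=imaging.get_image(n);cv2.imwrite('pics/'+fn,im['color'][:,:,::-1])
    if n=='wrist':
        from scipy.spatial.transform import Rotation as R
        T=np.eye(4);T[:3,:3]=R.from_quat(s['tcp_rot']).as_matrix();T[:3,3]=s['tool_pos']
        im['c2w']=T@np.array(im['mount'])
    else: im['c2w']=np.linalg.inv(np.array(im['world_to_cam']))
    np.save('pics/'+fn[:-4]+'.npy',{k:v for k,v in im.items()},allow_pickle=True)
    return im
def load(fn): return np.load('pics/'+fn+'.npy',allow_pickle=True).item()
def ray(im,u,v):
    x=(u-im['cx'])/im['fx'];y=(v-im['cy'])/im['fy'];rd=np.hypot(x,y);r=rd
    for _ in range(20): r=rd/(1+im['k1']*r*r)
    f=r/rd if rd>0 else 1
    d=im['c2w'][:3,:3]@np.array([x*f,-y*f,-1]);return im['c2w'][:3,3],d/np.linalg.norm(d)
def onz(im,u,v,z):
    o,d=ray(im,u,v);return o+d*(z-o[2])/d[2]
def tri(a,b):
    (o1,d1),(o2,d2)=a,b
    t=np.linalg.lstsq(np.c_[d1,-d2],o2-o1,rcond=None)[0];p,q=o1+d1*t[0],o2+d2*t[1]
    return (p+q)/2,np.linalg.norm(p-q)
def proj(im,p):
    c=np.linalg.inv(im['c2w'])@np.r_[p,1];x,y=c[0]/-c[2],-c[1]/-c[2];f=1+im['k1']*(x*x+y*y)
    return im['cx']+im['fx']*x*f,im['cy']+im['fy']*y*f
E
python3 - <<'E'
from h import *
for n in('scene','side'):
    im=snap(n,n+'0.png');print(n,im['c2w'][:3,3].round(),(-im['c2w'][:3,2]).round(2))
s=status.get_state();print(s)
E
```

```text
scene [1235.  392.  777.] [-0.67 -0.39 -0.62]
side [ 482. -875. 1058.] [ 0.04  0.67 -0.74]
{'time_s': 0.1, 'joint_positions': array([-1.44060073e+00,  3.13917648e-01,  4.51074382e-02,  1.30360799e+00,
       -2.67861476e-05,  1.43119181e+00]), 'joint_vel': array([-1.71842327e-03, -2.77185270e-03,  2.57529872e-03, -1.41751764e-04,
        3.40203547e-05, -1.27550708e-03]), 'joint_efforts': array([ 4.12847759e-03, -4.81721163e+01,  2.99246764e+01,  1.25975264e-02,
       -2.29144933e-05,  3.51332243e-07]), 'tool_pos': array([ 153.18420764, -553.77387126,  244.50845393]), 'tcp_rot': array([ 9.90914451e-01,  1.34491241e-01, -9.57791287e-06, -8.10991818e-04]), 'contact_force': array([0.12764059, 0.24128335, 0.13089018]), 'torque': array([ 0.04525429, -0.01750205,  0.01849467]), 'grip_force': 0.0, 'opening': 1.0016423719497463}
```

View pics/scene0.png

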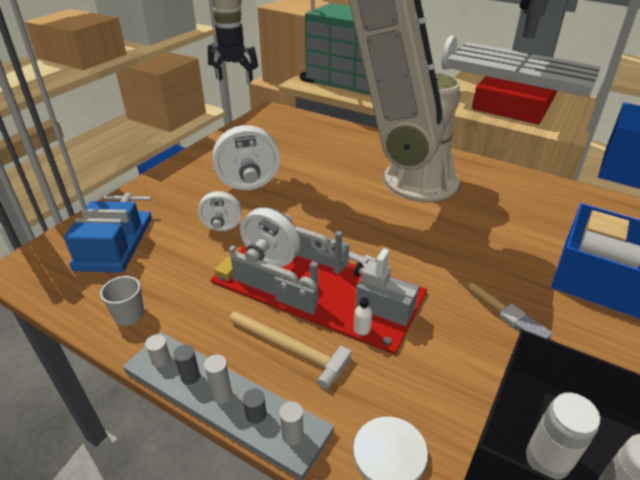

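View pics/side0.png

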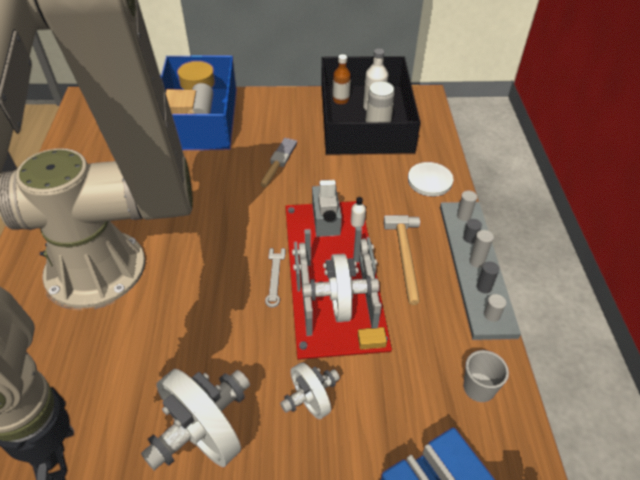

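Scene: stand with red plate about (210–425, 250–350). Wheel in the rest at (270,237), brake post at (380,262). Side: plate corners about (287,207), (368,203), (388,350), (300,355); wheel at (342,287), post top at (327,188).

Run:
```python
from h import *
from scipy.spatial.transform import Rotation as R
for n,box in(('side0',(270,190,400,370)),('scene0',(200,230,440,360))):
    im=load(n);c=im['color'].astype(int)
    m=((c[...,0]>110)&(c[...,1]<50)&(c[...,2]<50)).astype(np.uint8)
    k=np.zeros_like(m);k[box[1]:box[3],box[0]:box[2]]=1;m*=k
    n_,l,st,_=cv2.connectedComponentsWithStats(m);m=np.isin(l,[i for i in range(1,n_) if st[i,4]>30])
    v,u=np.nonzero(m)
    P=np.array([onz(im,a,b,12)[:2] for a,b in zip(u,v)],np.float32)
    r=cv2.minAreaRect(P);print(n,r,cv2.boxPoints(r).round().tolist())
    # hull corners in pixels
    h=cv2.convexHull(np.c_[u,v].astype(np.int32));print(cv2.approxPolyDP(h,6,True)[:,0].tolist())
a,b=load('side0'),load('scene0')
x=cv2.resize(a['color'][180:360,270:400],None,fx=4,fy=4,interpolation=cv2.INTER_CUBIC)[:600]
cv2.imwrite('pics/c1.png',np.hstack([cv2.resize(a['color'][170:360,280:400],(379,600),interpolation=cv2.INTER_CUBIC),cv2.resize(b['color'][200:350,210:315],(420,600),interpolation=cv2.INTER_CUBIC)])[:,:,::-1])
```

```text
side0 ((550.6976318359375, -32.687957763671875), (195.40866088867188, 449.7183532714844), 3.6808090209960938) [[439.0, 185.0], [468.0, -263.0], [663.0, -251.0], [634.0, 198.0]]
[[389, 351], [298, 358], [287, 224], [293, 206], [353, 202], [367, 234]]
scene0 ((555.3959350585938, -24.727676391601562), (198.68038940429688, 446.97967529296875), 3.627300262451172) [[442.0, 192.0], [470.0, -254.0], [669.0, -241.0], [640.0, 205.0]]
[[425, 294], [393, 352], [211, 280], [298, 256], [354, 265]]
```

View pics/c1.png

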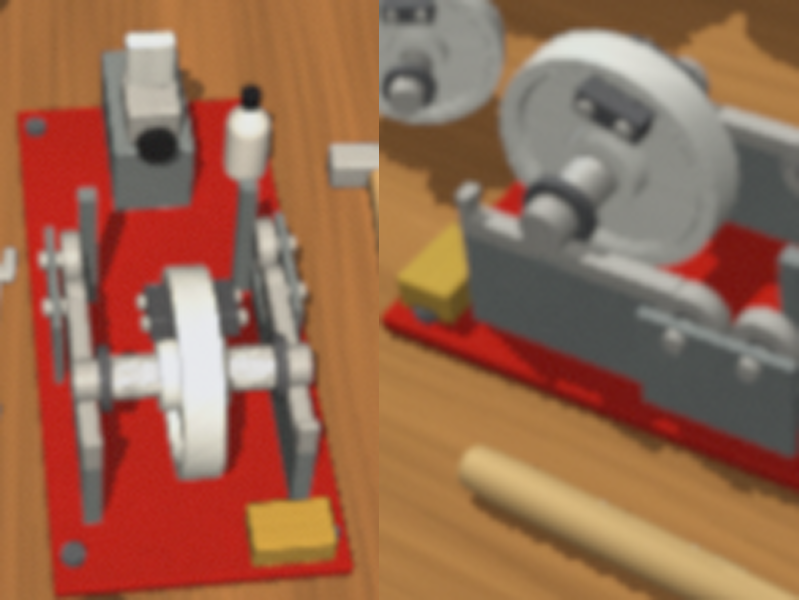

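The crop shows the wheel in its rest with the heavy blocks near the top and the brass block at the +x rear corner. The stand's centre is at about (553,-29), yaw about +0.064 rad. I'm moving over it for a closer wrist view.

move_arm(
  rows=[
    [[0,0,-0.1],[0,0,0.065],1],
    [[0,0,-0.1],[0,0,0.066],1],
    [[0,0,-0.1],[0,0,0],1],
    [[0.09,-0.085,0],[0,0,0],1],
    [[0.09,-0.085,0],[0,0,0],1],
    [[0.09,-0.085,0],[0,0,0],1],
    [[0.09,-0.085,0],[0,0,0],1],
    [[0.09,-0.085,0],[0,0,0],1],
    [[0.09,-0.085,0],[0,0,0],1],
    [[0.09,-0.085,0],[0,0,0],1],
    [[0.09,-0.085,0],[0,0,0],1],
    [[0.09,-0.085,0],[0,0,0],1],
  ],
)

```text
time_s: 1.1
tool_pos: [381.8, -308.0, 335.0]
tcp_rot: [0.999, 0.032, -0.0, -0.0]
contact_force: [1.6, -0.9, -0.6]
opening: -0.005
grip_force: 0.0
```

move_arm(
  rows=[
    [[0.09,-0.085,0],[0,0,0],1],
    [[0.09,-0.085,0],[0,0,0],1],
    [[0.09,-0.085,0],[0,0,0],1],
    [[0.09,-0.085,0],[0,0,0],1],
    [[0.09,-0.085,0],[0,0,0],1],
    [[0,0,0],[0,0,0],1],
    [[0,0,0],[0,0,0],1],
    [[0,0,0],[0,0,0],1],
  ],
)

```text
time_s: 1.77
tool_pos: [507.4, -173.5, 334.8]
tcp_rot: [0.999, 0.032, -0.001, -0.0]
contact_force: [0.9, 0.4, 0.2]
opening: 0.007
grip_force: 0.0
```

Run:
```python
from h import *
im=snap('wrist','w1.png');s=status.get_state();print(s['time_s'],s['tool_pos'],s['tcp_rot'],s['contact_force'],s['opening']);print(np.array(im['mount']).round(3))
```

```text
1.8167 [ 507.12182762 -174.12531889  334.96477251] [ 9.99494779e-01  3.17797551e-02 -4.83409282e-04 -2.32891915e-05] [-0.05225366  1.28268356 -0.10545206] -0.00029275061920036724
[[ 1.00000e-03  9.52000e-01  3.07000e-01  7.83590e+01]
 [ 1.00000e+00 -1.00000e-03 -0.00000e+00 -6.60000e-02]
 [ 0.00000e+00  3.07000e-01 -9.52000e-01 -1.28892e+02]
 [ 0.00000e+00  0.00000e+00  0.00000e+00  1.00000e+00]]
```

View pics/w1.png

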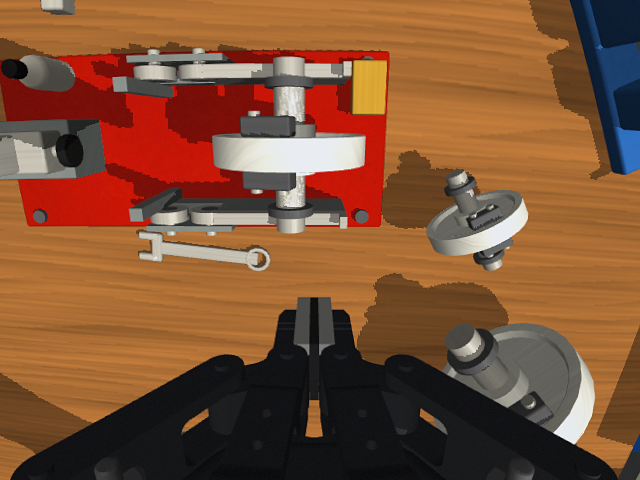

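The wrist view shows plate corners at (387,52), (382,226) and (27,226), and the rim spanning (213,150) to (365,150). The arbor lies at about x=289 and the blocks at (268,125) and (269,180).

Run:
```python
from h import *
im=load('w1')
c=[onz(im,u,v,12) for u,v in((388,51),(382.5,226),(27,226))]
for p in c: print('corner',p.round(1))
e=c[2]-c[1];yaw=np.arctan2(-e[0],e[1]);e2=c[0]-c[1];print('yaw',yaw,np.arctan2(e2[1],e2[0]),np.linalg.norm(e2),np.linalg.norm(e))
ex=np.array([np.cos(yaw),np.sin(yaw),0]);ey=np.array([-np.sin(yaw),np.cos(yaw),0])
O1=(c[0]+c[1])/2+225*ey;O2=c[1]+100*ex+225*ey;print('O',O1.round(1),O2.round(1))
print('rim',[onz(im,u,v,98.7).round(1) for u,v in((213,150),(365,150))])
print('arbor ends',[onz(im,u,v,98.7).round(1) for u,v in((289,57),(288,232))])
a=np.mean([onz(im,u,v,155)[:2] for u,v in((241,114),(295,136),(243,190),(295,171))],0);print('blocks',a.round(1))
# cross-check with other views
for n,(u,v) in (('side0',(389,351)),('side0',(298,357)),('scene0',(393,352)),('scene0',(425,294))): print(n,onz(load(n),u,v,6 ).round(1))
O=(O1+O2)/2
for nm,q in(('rest',(0,-120,98.7)),('post@.01',(0,150,155.5))):
    P=np.array([O[0],O[1],0])+q[0]*ex+q[1]*ey+[0,0,q[2]];print(nm,P.round(1),[np.round(proj(load(n),P),1).tolist() for n in('side0','scene0','w1')])
```

```text
corner [ 663.8 -244.1   12. ]
corner [ 466.7 -260.7   12. ]
corner [437.9 189.7  12. ]
yaw 0.06398599984528529 0.08388578861163212 197.73433036399697 451.25286008469163
O [550.9 -27.8  12. ] [552.1 -29.7  12. ]
rim [array([552.7, -75.8,  98.7]), array([ 561.8, -217.9,   98.7])]
arbor ends [array([ 637.7, -143. ,   98.7]), array([ 477.2, -149.8,   98.7])]
blocks [ 557.9 -134.2]
side0 [ 658.7 -246.3    6. ]
side0 [ 468.6 -254.9    6. ]
scene0 [635.7 197.5   6. ]
scene0 [452.2 191.5   6. ]
rest [ 559.2 -148.5   98.7] [[340.4, 287.6], [268.6, 237.8], [290.7, 147.7]]
post@.01 [541.9 120.9 155.5] [[327.2, 180.1], [384.3, 254.4], [-30.5, 158.2]]
```

move_arm(
  rows=[
    [[0.06,0.092,0],[0,0,0],1],
    [[0.06,0.092,0],[0,0,0],1],
    [[0.06,0.092,0],[0,0,0],1],
    [[0,0,0],[0.0714,0,0],1],
    [[0,0,0],[0.0714,0,0],1],
    [[0,0,0],[0.0714,0,0],1],
    [[0,0,0],[0.0714,0,0],1],
    [[0,0,0],[0.0714,0,0],1],
    [[0,0,0],[0.0714,0,0],1],
    [[0,0,0],[0.0716,0,0],1],
    [[0,0,0],[0,0,0],1],
    [[0,0,0],[0,0,0],1],
  ],
)

```text
time_s: 2.82
tool_pos: [565.4, -255.8, 329.7]
tcp_rot: [0.923, 0.026, -0.014, -0.385]
contact_force: [-0.3, 0.6, 1.9]
opening: -0.002
grip_force: 0.0
```

move_arm(
  rows=[
    [[0,0.08,0.08],[0,0,0],1],
    [[0,0.08,0.08],[0,0,0],1],
    [[0,0.08,0.08],[0,0,0],1],
    [[0,0.08,0.08],[0,0,0],1],
    [[0,0.08,0.08],[0,0,0],1],
    [[0,0.08,0.08],[0,0,0],1],
    [[0,0.08,0.08],[0,0,0],1],
    [[0,0,0],[0,0,0],1],
    [[0,0,0],[0,0,0],1],
    [[0,0,0],[0,0,0],1],
  ],
)

```text
time_s: 3.65
tool_pos: [566.7, -252.6, 101.5]
tcp_rot: [0.924, 0.03, -0.011, -0.381]
contact_force: [0.7, -0.1, 1.5]
opening: -0.0
grip_force: 0.0
```

```bash
cat >> h.py <<'E'
from scipy.spatial.transform import Rotation as R
YAW=.065;O=np.array([551.5,-28.7,0.]);EX=np.array([np.cos(YAW),np.sin(YAW),0]);EY=np.array([-np.sin(YAW),np.cos(YAW),0]);S=np.stack([EX,EY,[0,0,1]])
def st():
    s=status.get_state();M=R.from_quat(s['tcp_rot']).as_matrix();t=S@(s['tool_pos']-O);tip=t+14*S@M[:,2]
    print('t',round(s['time_s'],2),'tcp_st',t.round(1),'tip_st',tip.round(1),'z',(S@M[:,2]).round(2),'x',(S@M[:,0]).round(2),'F_st',(S@s['contact_force']).round(1),'op',round(s['opening'],2),'J',s['joint_positions'].round(2));return s,M
E
python3 -c "
from h import *
st();snap('wrist','w2.png');snap('side','s2.png')"
```

```text
t 3.65 tcp_st [   0.6 -224.5  101.5] tip_st [   0.7 -214.6   91.5] z [ 0.    0.7  -0.71] x [ 1. -0.  0.] F_st [ 0.7 -0.1  1.5] op -0.0 J [-0.77  0.94  0.51  1.77  0.49  2.14]
```

move_arm(
  rows=[
    [[0,0.061,0.061],[0,0,0],1],
    [[0,-0.023,0.023],[0,0,0],1],
    [[0,-0.023,0.023],[0,0,0],1],
    [[0,0,0],[0,0,0],1],
    [[0,0,0],[0,0,0],1],
  ],
)

```text
time_s: 4.17
tool_pos: [565.8, -233.3, 73.3]
tcp_rot: [0.924, 0.03, -0.011, -0.381]
contact_force: [-0.4, -0.2, 0.2]
opening: 0.0
grip_force: 0.0
```

move_arm(
  rows=[
    [[0,-0.006,0.006],[0,0,0],1],
    [[0,-0.006,0.006],[0,0,0],1],
    [[0,0,0],[0,0,0],1],
    [[0,0,0],[0,0,0],1],
  ],
)

```text
time_s: 4.5
tool_pos: [564.9, -228.2, 71.4]
tcp_rot: [0.924, 0.029, -0.012, -0.382]
contact_force: [-1.2, -0.2, 0.3]
opening: 0.002
grip_force: 0.0
```

```bash
python3 -c "
from h import *
st();a=snap('wrist','w3.png');b=snap('side','s3.png')
cv2.imwrite('pics/c3.png',np.hstack([a['color'][:,:],cv2.resize(b['color'][240:400,260:420],(480,480))])[:,:,::-1][:, 240:1040])"
```

```text
t 4.5 tcp_st [   0.4 -199.9   71.4] tip_st [   0.4 -190.    61.5] z [ 0.    0.71 -0.71] x [ 1. -0.  0.] F_st [-1.2 -0.1  0.3] op 0.0 J [-0.75  0.93  0.41  1.68  0.51  2.16]
```

View pics/c3.png

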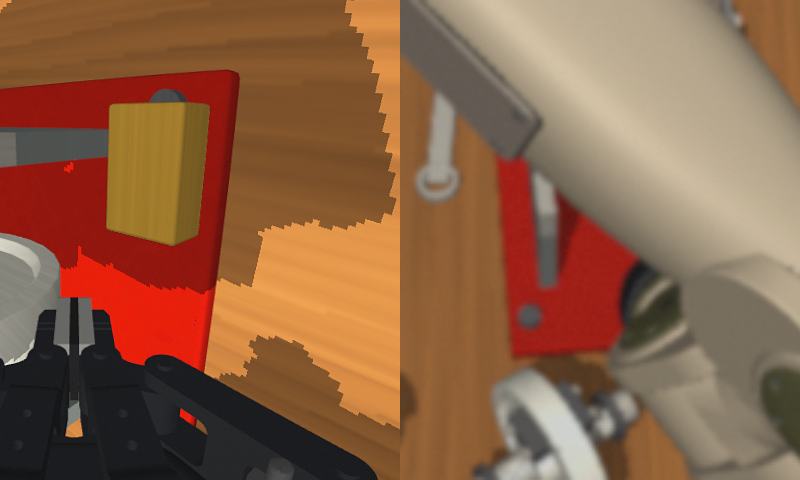

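The tip, at (75,300) in this crop, is right beside the back of the rim at (55,300), clear of the brass block. I'll creep into contact.

move_arm(
  rows=[
    [[0,-0.007,0.007],[0,0,0],1],
    [[0,0,0],[0,0,0],1],
    [[0,0,0],[0,0,0],1],
  ],
)

```text
time_s: 4.85
tool_pos: [564.6, -225.4, 70.9]
tcp_rot: [0.924, 0.029, -0.012, -0.382]
contact_force: [-0.3, -3.6, -0.6]
opening: -0.001
grip_force: 1.5
```

move_arm(
  rows=[
    [[0,-0.007,0.007],[0,0,0],1],
    [[0,0,0],[0,0,0],1],
    [[0,0,0],[0,0,0],1],
  ],
)

```text
time_s: 5.1
tool_pos: [564.8, -223.1, 70.9]
tcp_rot: [0.924, 0.03, -0.011, -0.381]
contact_force: [1.4, -5.0, -1.0]
opening: 0.001
grip_force: 2.6
```

move_arm(
  rows=[
    [[0,-0.015,-0.018],[0,0,0],1],
    [[0,-0.029,-0.036],[0,0,0],1],
    [[0,-0.061,-0.045],[0,0,0],1],
    [[0,-0.09,-0.031],[0,0,0],1],
    [[0,-0.09,-0.009],[0,0,0],1],
    [[0,0,-0.1],[0,0,0],1],
    [[0,0,-0.12],[0,0,0],1],
    [[0,0,-0.12],[0,0,0],1],
    [[0,0,0],[0,0,0],1],
  ],
)

```text
time_s: 5.85
tool_pos: [567.8, -267.1, 238.2]
tcp_rot: [0.925, 0.029, -0.008, -0.379]
contact_force: [0.2, -0.4, 0.4]
opening: 0.004
grip_force: 0.0
```

```bash
python3 -c "
from h import *
st();a=snap('scene','a4.png');b=snap('side','s4.png')
cv2.imwrite('pics/c4.png',np.hstack([cv2.resize(a['color'][180:360,190:440],(500,360)),cv2.resize(b['color'][180:360,270:400],(260,360))])[:,:,::-1])"
```

```text
t 5.85 tcp_st [   0.8 -239.   238.2] tip_st [   0.9 -229.1  228.3] z [ 0.01  0.7  -0.71] x [ 1.   -0.    0.01] F_st [ 0.2 -0.4  0.4] op 0.0 J [-0.79  0.91  0.79  2.08  0.49  2.13]
```

View pics/c4.png

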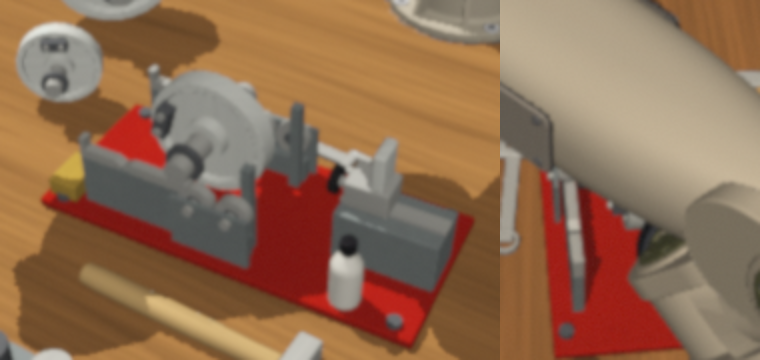

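The wheel has rolled out: its axle is at about (205,140) in the crop, near the first rollers, with the blocks rising at the back (162,120). I'll let it run.

move_arm(
  rows=[
    [[0,-0.05,-0.05],[0,0,0],1],
    [[0,-0.05,-0.05],[0,0,0],1],
    [[0,-0.05,-0.05],[0,0,0],1],
    [[0,0,0],[-0.07,0,0],1],
    [[0,0,0],[-0.07,0,0],1],
    [[0,0,0],[-0.07,0,0],1],
    [[0,0,0],[-0.07,0,0],1],
    [[0,0,0],[-0.07,0,0],1],
    [[0,0,0],[-0.07,0,0],1],
    [[0,0,0],[-0.078,0,0],1],
    [[0,0,0],[0,0,0],1],
    [[0,0,0],[0,0,0],1],
  ],
)

```text
time_s: 6.95
tool_pos: [565.8, -259.2, 296.5]
tcp_rot: [0.999, 0.034, -0.001, -0.003]
contact_force: [0.6, -0.6, -0.1]
opening: -0.001
grip_force: 0.0
```

```bash
python3 -c "
from h import *
st();a=snap('scene','a5.png');b=snap('wrist','w5.png')
cv2.imwrite('pics/c5.png',np.hstack([cv2.resize(a['color'][180:360,190:440],(500,360)),cv2.resize(b['color'][:,:],(300,360))])[:,:,::-1])"
```

```text
t 6.95 tcp_st [  -0.7 -231.   296.5] tip_st [  -0.7 -230.9  282.5] z [-0.    0.01 -1.  ] x [ 1.  0. -0.] F_st [ 0.6 -0.6 -0.1] op -0.0 J [-0.56  0.41  0.31  1.47  0.    2.51]
```

View pics/c5.png

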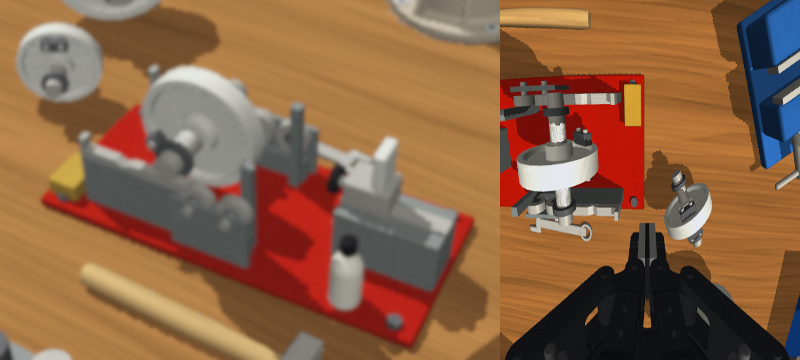

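Still on the rails: axle at (188,135), blocks at the lower back, rocking. I'll wait for it to settle.

move_arm(
  rows=[
    [[0,0,0],[0,0,0],1],
    [[0,0,0],[0,0,0],1],
    [[0,0,0],[0,0,0],1],
    [[0,0,0],[0,0,0],1],
    [[0,0,0],[0,0,0],1],
    [[0,0,0],[0,0,0],1],
    [[0,0,0],[0,0,0],1],
    [[0,0,0],[0,0,0],1],
    [[0,0,0],[0,0,0],1],
    [[0,0,0],[0,0,0],1],
    [[0,0,0],[0,0,0],1],
    [[0,0,0],[0,0,0],1],
  ],
)

```text
time_s: 8.05
tool_pos: [567.0, -262.9, 297.0]
tcp_rot: [0.999, 0.032, 0.0, -0.001]
contact_force: [-0.4, -0.3, -0.1]
opening: -0.001
grip_force: 0.0
```

move_arm(
  rows=[
    [[0,0,0],[0,0,0],1],
    [[0,0,0],[0,0,0],1],
    [[0,0,0],[0,0,0],1],
    [[0,0,0],[0,0,0],1],
    [[0,0,0],[0,0,0],1],
    [[0,0,0],[0,0,0],1],
    [[0,0,0],[0,0,0],1],
    [[0,0,0],[0,0,0],1],
    [[0,0,0],[0,0,0],1],
    [[0,0,0],[0,0,0],1],
    [[0,0,0],[0,0,0],1],
    [[0,0,0],[0,0,0],1],
  ],
)

```text
time_s: 9.05
tool_pos: [566.9, -262.9, 296.9]
tcp_rot: [0.999, 0.032, 0.0, -0.001]
contact_force: [0.1, -0.4, 0.8]
opening: 0.002
grip_force: 0.0
```

```bash
python3 -c "
from h import *
a=snap('scene','a6.png');b=snap('wrist','w6.png');st();b2=snap('wrist','w6b.png')
print(np.abs(b['color'].astype(int)-b2['color']).max(2)[100:330].__gt__(30).sum())
cv2.imwrite('pics/c6.png',np.hstack([cv2.resize(a['color'][180:360,190:390],(400,360)),cv2.resize(b['color'][80:340,:300],(400,360))])[:,:,::-1])"
```

```text
t 9.15 tcp_st [ 2.000e-01 -2.347e+02  2.969e+02] tip_st [ 2.000e-01 -2.347e+02  2.829e+02] z [ 0.  0. -1.] x [ 1. -0.  0.] F_st [ 1.1 -0.9 -0.4] op 0.0 J [-0.56  0.41  0.31  1.47  0.    2.51]
1195
```

View pics/c6.png

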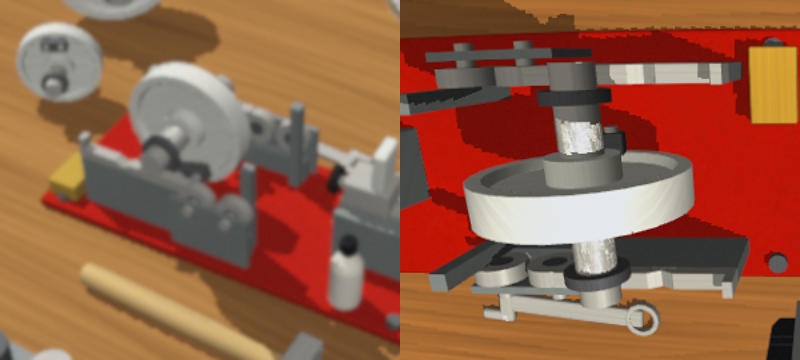

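The wheel is nearly at rest on the rails with the heavy side down. Its rim spans x=49–220 in the wrist picture. I'll wait a bit more, then measure the axle.

move_arm(
  rows=[
    [[0,0,0],[0,0,0],1],
    [[0,0,0],[0,0,0],1],
    [[0,0,0],[0,0,0],1],
    [[0,0,0],[0,0,0],1],
    [[0,0,0],[0,0,0],1],
    [[0,0,0],[0,0,0],1],
    [[0,0,0],[0,0,0],1],
    [[0,0,0],[0,0,0],1],
    [[0,0,0],[0,0,0],1],
    [[0,0,0],[0,0,0],1],
    [[0,0,0],[0,0,0],1],
    [[0,0,0],[0,0,0],1],
  ],
)

```text
time_s: 10.2
tool_pos: [566.9, -262.9, 296.9]
tcp_rot: [0.999, 0.032, 0.0, -0.001]
contact_force: [0.6, 0.5, -1.0]
opening: 0.0
grip_force: 0.0
```

```bash
cat >> h.py <<'E'
def rim(im,zc,box=(0,80,300,340)):
    c=im['color'][:,:,:].astype(int);m=((c.min(2)>150)&(c.max(2)-c.min(2)<40)).astype(np.uint8)
    k=np.zeros_like(m);k[box[1]:box[3],box[0]:box[2]]=1;m*=k
    m=cv2.morphologyEx(m,cv2.MORPH_CLOSE,np.ones((5,5)));n,l,s,_=cv2.connectedComponentsWithStats(m);i=1+s[1:,4].argmax();v,u=np.nonzero(l==i)
    a,b=u.argmin(),u.argmax();P=[S@(onz(im,u[j],v[j],zc)-O) for j in(a,b)];return s[i],[(p).round(1) for p in P],((P[0]+P[1])/2).round(1)
E
python3 -c "
from h import *
w1=load('w1');print(rim(w1,98.7,(150,100,400,200)))
for n in('w6','w6b'): print(rim(load(n),102))
for k in range(4):
    b=snap('wrist','w7.png');print(rim(b,102))
st()"
```

```text
(array([ 223,  134,  142,   66, 5040], dtype=int32), [array([-17.8, -55.5,  98.7]), array([   9.8, -188.1,   98.7])], array([  -4. , -121.8,   98.7]))
(array([  49,  205,  166,   73, 5944], dtype=int32), [array([ -1.5,   5.4, 102. ]), array([ -16. , -145.8,  102. ])], array([ -8.7, -70.2, 102. ]))
(array([  49,  206,  164,   72, 5977], dtype=int32), [array([ -2.5,   5.6, 102. ]), array([ -14.1, -144.2,  102. ])], array([ -8.3, -69.3, 102. ]))
(array([  47,  205,  164,   72, 5940], dtype=int32), [array([ -2.5,   7.6, 102. ]), array([ -16. , -142.2,  102. ])], array([ -9.2, -67.3, 102. ]))
(array([  46,  205,  165,   72, 5943], dtype=int32), [array([ -4.3,   8.9, 102. ]), array([ -16. , -142.3,  102. ])], array([-10.1, -66.7, 102. ]))
(array([  46,  205,  165,   72, 5885], dtype=int32), [array([ -2.4,   8.5, 102. ]), array([ -15.9, -142.3,  102. ])], array([ -9.2, -66.9, 102. ]))
(array([  45,  205,  166,   72, 5947], dtype=int32), [array([ -1.5,   9.4, 102. ]), array([ -16. , -142.2,  102. ])], array([ -8.7, -66.4, 102. ]))
t 10.4 tcp_st [ 2.000e-01 -2.347e+02  2.969e+02] tip_st [ 2.000e-01 -2.347e+02  2.829e+02] z [ 0.  0. -1.] x [ 1. -0.  0.] F_st [-1.1 -0.1  0.1] op -0.0 J [-0.56  0.41  0.31  1.47  0.    2.51]
```

move_arm(
  rows=[
    [[0,0,0],[0.0714,0,0],1],
    [[0,0,0],[0.0714,0,0],1],
    [[0,0,0],[0.0714,0,0],1],
    [[0,0,0],[0.0714,0,0],1],
    [[0,0,0],[0.0714,0,0],1],
    [[0,0,0],[0.0714,0,0],1],
    [[0,0,0],[0.0716,0,0],1],
    [[0,0.08,0.08],[0,0,0],1],
    [[0,0.08,0.08],[0,0,0],1],
    [[0,0.08,0.08],[0,0,0],1],
    [[0,0.08,0.08],[0,0,0],1],
    [[0,0.08,0.08],[0,0,0],1],
  ],
)

```text
time_s: 11.4
tool_pos: [567.0, -262.7, 125.1]
tcp_rot: [0.923, 0.029, -0.012, -0.384]
contact_force: [0.0, 0.4, 0.0]
opening: -0.004
grip_force: 0.0
```

move_arm(
  rows=[
    [[0,0.08,0.08],[0,0,0],1],
    [[0,0.048,0.048],[0,0,0],1],
    [[0,-0.051,0.051],[0,0,0],1],
    [[0,-0.051,0.051],[0,0,0],1],
    [[0,-0.051,0.051],[0,0,0],1],
    [[0,0,0],[0,0,0],1],
    [[0,0,0],[0,0,0],1],
  ],
)

```text
time_s: 11.98
tool_pos: [562.9, -196.5, 73.3]
tcp_rot: [0.923, 0.03, -0.012, -0.384]
contact_force: [-0.8, -0.7, -0.6]
opening: 0.001
grip_force: 0.0
```

```bash
python3 -c "
from h import *
st()"
```

```text
t 11.98 tcp_st [   0.5 -168.2   73.3] tip_st [   0.5 -158.3   63.4] z [ 0.    0.71 -0.71] x [1. 0. 0.] F_st [-0.8 -0.6 -0.6] op 0.0 J [-0.72  0.89  0.32  1.63  0.53  2.18]
```

move_arm(
  rows=[
    [[0,-0.02,0.02],[0,0,0],1],
    [[0,-0.012,0.012],[0,0,0],1],
    [[0,0,0],[0,0,0],1],
    [[0,0,0],[0,0,0],1],
  ],
)

```text
time_s: 12.32
tool_pos: [562.1, -184.3, 73.2]
tcp_rot: [0.923, 0.029, -0.012, -0.383]
contact_force: [-0.1, -0.7, 0.9]
opening: -0.0
grip_force: 0.0
```

move_arm(
  rows=[
    [[0,-0.009,0.009],[0,0,0],1],
    [[0,0,0],[0,0,0],1],
    [[0,0,0],[0,0,0],1],
  ],
)

```text
time_s: 12.57
tool_pos: [561.9, -180.4, 73.1]
tcp_rot: [0.923, 0.029, -0.012, -0.384]
contact_force: [0.2, -1.0, -0.9]
opening: 0.001
grip_force: 0.4
```

move_arm(
  rows=[
    [[0,-0.009,0.009],[0,0,0],1],
    [[0,0,0],[0,0,0],1],
    [[0,0,0],[0,0,0],1],
  ],
)

```text
time_s: 12.82
tool_pos: [561.6, -176.2, 73.2]
tcp_rot: [0.923, 0.029, -0.012, -0.384]
contact_force: [-0.3, -0.7, -0.2]
opening: -0.002
grip_force: 0.5
```

Run:
```python
from h import *
s,M=st();t=S@(s['tool_pos']-O)
th=np.cumsum([0,.12,.25,.36,.42,.42,.42,.42,.42]);tilt=np.radians(45+np.array([0,0,6.5,13,19.5,26,32.5,39,45]))
r=np.array([69,68.5,68.5,68.5,69,69.5,70,70.5,71])
f=np.radians(-30)+th;a=np.c_[-73.5+14*th,102+0*th]
z=np.c_[np.cos(tilt),-np.sin(tilt)];n=np.c_[np.sin(tilt),np.cos(tilt)]
T=a+r[:,None]*np.c_[-np.cos(f),np.sin(f)]-5.5*np.clip((tilt-f)/np.radians(15),-1,1)[:,None]*n
C=T-14*z;print(C.round(1).tolist(),t.round(1))
for k in range(8):
    d=C[k+1]-C[k];print([round(-(d@n[k])/300,3),round(d@z[k]/300,3)],'rot',round(-np.degrees(tilt[k+1]-tilt[k])/90,4),np.hypot(*d).round(1))
```

```text
t 12.82 tcp_st [   0.5 -147.8   73.2] tip_st [   0.5 -137.9   63.3] z [ 0.    0.71 -0.71] x [ 1. -0.  0.] F_st [-0.3 -0.7 -0.2] op -0.0 J [-0.7   0.86  0.27  1.59  0.54  2.21]
[[-147.0, 73.5], [-148.6, 81.1], [-149.0, 99.1], [-142.4, 125.0], [-124.3, 152.7], [-94.7, 174.1], [-53.6, 185.8], [-13.9, 183.5], [19.3, 168.6]] [   0.5 -147.8   73.2]
[np.float64(-0.014), np.float64(-0.022)] rot -0.0 7.8
[np.float64(-0.041), np.float64(-0.043)] rot -0.0722 17.9
[np.float64(-0.071), np.float64(-0.054)] rot -0.0722 26.8
[np.float64(-0.1), np.float64(-0.046)] rot -0.0722 33.1
[np.float64(-0.12), np.float64(-0.022)] rot -0.0722 36.5
[np.float64(-0.142), np.float64(0.008)] rot -0.0722 42.7
[np.float64(-0.128), np.float64(0.036)] rot -0.0722 39.8
[np.float64(-0.105), np.float64(0.061)] rot -0.0667 36.3
```

move_arm(
  rows=[
    [[0,-0.018,-0.02],[0,0,0],1],
    [[0,-0.041,-0.043],[-0.072,0,0],1],
    [[0,-0.071,-0.053],[-0.072,0,0],1],
    [[0,-0.1,-0.045],[-0.072,0,0],1],
    [[0,-0.12,-0.022],[-0.072,0,0],1],
    [[0,-0.136,0.008],[-0.072,0,0],1],
    [[0,-0.128,0.036],[-0.072,0,0],1],
    [[0,-0.105,0.055],[-0.067,0,0],1],
    [[0,-0.05,-0.1],[0,0,0],1],
    [[0,0,-0.13],[0,0,0],1],
    [[0,0,-0.13],[0,0,0],1],
    [[0,0,0],[0,0,0],1],
  ],
)

```text
time_s: 13.82
tool_pos: [551.7, 4.9, 286.5]
tcp_rot: [0.999, 0.033, 0.006, -0.001]
contact_force: [1.2, -0.1, 0.5]
opening: -0.002
grip_force: 0.0
```

move_arm(
  rows=[
    [[-0.1,0.05,-0.04],[0,0,0],1],
    [[-0.1,0.05,-0.04],[0,0,0],1],
    [[-0.1,0.05,-0.04],[0,0,0],1],
    [[0,0,0],[0,0,0],1],
    [[0,0,0],[0,0,0],1],
    [[0,0,0],[0,0,0],1],
    [[0,0,0],[0,0,0],1],
    [[0,0,0],[0,0,0],1],
    [[0,0,0],[0,0,0],1],
    [[0,0,0],[0,0,0],1],
    [[0,0,0],[0,0,0],1],
    [[0,0,0],[0,0,0],1],
  ],
)

```text
time_s: 14.82
tool_pos: [463.2, -47.0, 313.3]
tcp_rot: [0.999, 0.032, -0.0, -0.002]
contact_force: [-0.1, 0.7, -0.3]
opening: -0.003
grip_force: 0.0
```

```bash
python3 -c "
from h import *
st();a=snap('scene','a8.png');b=snap('wrist','w8.png')
cv2.imwrite('pics/c8.png',np.hstack([cv2.resize(a['color'][180:360,190:390],(400,360)),cv2.resize(b['color'],(400,300),)[:, :] if 0 else cv2.resize(b['color'],(400,360))])[:,:,::-1])"
```

```text
t 14.82 tcp_st [-89.3 -12.5 313.3] tip_st [-89.3 -12.5 299.3] z [ 0.  0. -1.] x [ 1. -0. -0.] F_st [-0.1  0.7 -0.3] op -0.0 J [-0.28  0.09 -0.07  1.41  0.    2.8 ]
```

View pics/c8.png

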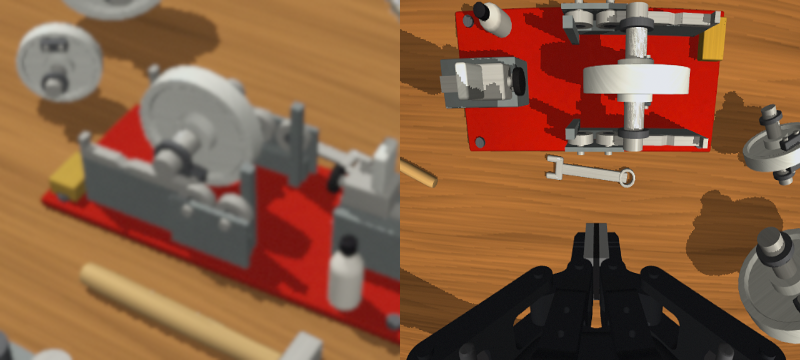

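The wheel is still on the rails: its rim spans x=583–690 in the right panel, axle near stand y -72, heavy side low. The wipe lost contact near the top. I'll measure it, then repeat with more press.

move_arm(
  rows=[
    [[0.042,0.106,0.007],[0,0,0],1],
    [[0.042,0.106,0.007],[0,0,0],1],
    [[0.042,0.106,0.007],[0,0,0],1],
    [[0.042,0.106,0.007],[0,0,0],1],
    [[0.042,0.106,0.007],[0,0,0],1],
    [[0.042,0.106,0.007],[0,0,0],1],
    [[0.042,0.106,0.007],[0,0,0],1],
    [[0,0,0],[0,0,0],1],
    [[0,0,0],[0,0,0],1],
    [[0,0,0],[0,0,0],1],
    [[0,0,0],[0,0,0],1],
    [[0,0,0],[0,0,0],1],
  ],
)

```text
time_s: 15.92
tool_pos: [564.9, -262.5, 298.9]
tcp_rot: [0.999, 0.032, 0.001, -0.002]
contact_force: [-0.6, 0.3, 0.4]
opening: 0.003
grip_force: 0.0
```

```bash
python3 -c "
from h import *
st()
print(rim(load('w8'),102,(280,60,480,140)))
for k in range(4): print(rim(snap('wrist','w9%d.png'%k),102))"
```

```text
t 15.92 tcp_st [  -1.8 -234.2  298.9] tip_st [  -1.7 -234.1  284.9] z [ 0.  0. -1.] x [ 1. -0.  0.] F_st [-0.6  0.4  0.4] op 0.0 J [-0.57  0.41  0.31  1.48  0.    2.51]
(array([ 317,   60,  147,   80, 6532], dtype=int32), [array([ -6. , -14.5, 102. ]), array([  13.1, -137.9,  102. ])], array([  3.6, -76.2, 102. ]))
(array([  35,  203,  164,   71, 5901], dtype=int32), [array([ -1.3,  21.3, 102. ]), array([  -6.5, -131.1,  102. ])], array([ -3.9, -54.9, 102. ]))
(array([  36,  203,  164,   71, 5889], dtype=int32), [array([ -2.2,  20.4, 102. ]), array([ -16.6, -131.1,  102. ])], array([ -9.4, -55.3, 102. ]))
(array([  37,  203,  164,   72, 5897], dtype=int32), [array([ -2.1,  19.3, 102. ]), array([ -15.6, -132.2,  102. ])], array([ -8.8, -56.5, 102. ]))
(array([  37,  202,  165,   73, 5937], dtype=int32), [array([ -2. ,  19.1, 102. ]), array([ -15.5, -133.3,  102. ])], array([ -8.8, -57.1, 102. ]))
```

move_arm(
  rows=[
    [[0,0,0],[0.0714,0,0],1],
    [[0,0,0],[0.0714,0,0],1],
    [[0,0,0],[0.0714,0,0],1],
    [[0,0,0],[0.0714,0,0],1],
    [[0,0,0],[0.0714,0,0],1],
    [[0,0,0],[0.0714,0,0],1],
    [[0,0,0],[0.0714,0,0],1],
    [[0,0.08,0.08],[0,0,0],1],
    [[0,0.08,0.08],[0,0,0],1],
    [[0,0.08,0.08],[0,0,0],1],
    [[0,0.08,0.08],[0,0,0],1],
    [[0,0.08,0.08],[0,0,0],1],
  ],
)

```text
time_s: 17.12
tool_pos: [565.3, -262.9, 126.6]
tcp_rot: [0.923, 0.03, -0.012, -0.384]
contact_force: [0.3, -0.1, -0.1]
opening: 0.002
grip_force: 0.0
```

move_arm(
  rows=[
    [[0.006,0.08,0.08],[0,0,0],1],
    [[0,0.055,0.055],[0,0,0],1],
    [[0,-0.051,0.051],[0,0,0],1],
    [[0,-0.061,0.061],[0,0,0],1],
    [[0,0,0],[0,0,0],1],
    [[0,0,0],[0,0,0],1],
    [[0,0,0],[0,0,0],1],
    [[0,0,0],[0,0,0],1],
    [[0,0,0],[0,0,0],1],
    [[0,0,0],[0,0,0],1],
    [[0,0,0],[0,0,0],1],
    [[0,0,0],[0,0,0],1],
  ],
)

```text
time_s: 18.12
tool_pos: [564.0, -215.8, 71.2]
tcp_rot: [0.923, 0.029, -0.012, -0.384]
contact_force: [0.5, 0.8, 0.7]
opening: -0.0
grip_force: 0.0
```

move_arm(
  rows=[
    [[0,0,0],[0,0,0],1],
    [[0,0,0],[0,0,0],1],
    [[0,0,0],[0,0,0],1],
    [[0,0,0],[0,0,0],1],
    [[0,0,0],[0,0,0],1],
    [[0,0,0],[0,0,0],1],
    [[0,0,0],[0,0,0],1],
    [[0,0,0],[0,0,0],1],
    [[0,-0.051,0.051],[0,0,0],1],
    [[0,0,0],[0,0,0],1],
    [[0,0,0],[0,0,0],1],
  ],
)

```text
time_s: 19.03
tool_pos: [562.5, -192.8, 71.6]
tcp_rot: [0.923, 0.03, -0.012, -0.384]
contact_force: [0.5, 0.1, -1.1]
opening: -0.002
grip_force: 0.0
```

```bash
python3 -c "
from h import *
st()
for n in ('a6','a8'):
  print(rim(load(n),102,(245,200,330,300)))
a=snap('scene','a9.png');print(rim(a,102,(245,200,330,300)))"
```

```text
t 19.03 tcp_st [   0.3 -164.5   71.6] tip_st [   0.3 -154.6   61.8] z [ 0.    0.71 -0.7 ] x [ 1. -0.  0.] F_st [ 0.6  0.1 -1.1] op -0.0 J [-0.72  0.88  0.31  1.62  0.53  2.19]
(array([262, 211,  63,  28, 522], dtype=int32), [array([ -53., -171.,  102.]), array([-55.4, -10.4, 102. ])], array([-54.2, -90.7, 102. ]))
(array([267, 213,  57,  25, 458], dtype=int32), [array([ -48.3, -154.4,  102. ]), array([-57.6, -14. , 102. ])], array([-52.9, -84.2, 102. ]))
(array([281, 215,  44,  25, 343], dtype=int32), [array([ -76.6, -133.7,  102. ]), array([-55.4, -10.4, 102. ])], array([-66. , -72.1, 102. ]))
```

move_arm(
  rows=[
    [[0,-0.025,0.025],[0,0,0],1],
    [[0,0,0],[0,0,0],1],
    [[0,0,0],[0,0,0],1],
  ],
)

```text
time_s: 19.33
tool_pos: [562.1, -183.5, 71.5]
tcp_rot: [0.923, 0.03, -0.012, -0.384]
contact_force: [1.3, -0.1, -0.1]
opening: -0.001
grip_force: 0.0
```

move_arm(
  rows=[
    [[0,-0.012,0.012],[0,0,0],1],
    [[0,0,0],[0,0,0],1],
    [[0,0,0],[0,0,0],1],
  ],
)

```text
time_s: 19.58
tool_pos: [561.7, -178.2, 71.4]
tcp_rot: [0.923, 0.029, -0.012, -0.384]
contact_force: [0.4, 0.4, -0.5]
opening: -0.001
grip_force: 0.0
```

move_arm(
  rows=[
    [[0,-0.012,0.012],[0,0,0],1],
    [[0,0,0],[0,0,0],1],
    [[0,0,0],[0,0,0],1],
  ],
)

```text
time_s: 19.83
tool_pos: [561.3, -172.7, 71.5]
tcp_rot: [0.923, 0.029, -0.012, -0.384]
contact_force: [-0.7, -0.7, 0.2]
opening: 0.002
grip_force: 0.0
```

move_arm(
  rows=[
    [[0,-0.014,0.014],[0,0,0],1],
    [[0,0,0],[0,0,0],1],
    [[0,0,0],[0,0,0],1],
  ],
)

```text
time_s: 20.08
tool_pos: [560.8, -166.4, 71.6]
tcp_rot: [0.923, 0.029, -0.012, -0.385]
contact_force: [0.3, 1.0, -0.1]
opening: -0.001
grip_force: 0.0
```

move_arm(
  rows=[
    [[0,-0.014,0.014],[0,0,0],1],
    [[0,0,0],[0,0,0],1],
    [[0,0,0],[0,0,0],1],
  ],
)

```text
time_s: 20.33
tool_pos: [560.5, -160.4, 71.7]
tcp_rot: [0.923, 0.029, -0.012, -0.385]
contact_force: [1.0, -0.1, 0.3]
opening: 0.003
grip_force: 0.0
```

move_arm(
  rows=[
    [[0,-0.012,0.012],[0,0,0],1],
    [[0,0,0],[0,0,0],1],
    [[0,0,0],[0,0,0],1],
  ],
)

```text
time_s: 20.58
tool_pos: [560.1, -155.4, 71.7]
tcp_rot: [0.923, 0.029, -0.012, -0.385]
contact_force: [-0.6, 0.3, -0.1]
opening: -0.0
grip_force: 0.0
```

```bash
python3 -c "
from h import *
snap('scene','a10.png');st()
for n in ('scene0','a4','a5','a6','a8','a9','a10'):
    c=load(n)['color'].astype(int);m=((c.min(2)>135)&(c.max(2)-c.min(2)<45)).astype(np.uint8);m[:, :240]=0;m[:,345:]=0;m[:200]=0;m[260:]=0
    k,l,s,_=cv2.connectedComponentsWithStats(m);i=1+s[1:,4].argmax();v,u=np.nonzero(l==i);t=v.min();uu=u[v<=t+1].mean();P=S@(onz(load(n),uu,t,170)-O);print(n,s[i],uu,t,P.round(0))
"
```

```text
t 20.63 tcp_st [   0.4 -127.1   71.6] tip_st [   0.4 -117.2   61.8] z [ 0.    0.71 -0.7 ] x [ 1. -0.  0.] F_st [-0.2  0.7 -1. ] op -0.0 J [-0.68  0.83  0.22  1.55  0.55  2.23]
scene0 [246 208  80  34 671] 263.0 208 [  -8. -134.  170.]
a4 [ 270  216   57   44 1485] 291.1666666666667 216 [-10. -65. 170.]
a5 [ 263  213   63   40 1289] 283.65384615384613 213 [-12. -85. 170.]
a6 [ 256  211   70   49 1543] 277.5 211 [ -13. -100.  170.]
a8 [266 213  59  32 580] 283.3103448275862 213 [-12. -85. 170.]
a9 [ 260  214   67   46 1722] 284.5 214 [-10. -81. 170.]
a10 [ 268  216   59   44 1669] 291.88235294117646 216 [-11. -64. 170.]
```

```bash
cat >> h.py <<'E'
def top(im):
    c=im['color'].astype(int);m=((c.min(2)>135)&(c.max(2)-c.min(2)<45)).astype(np.uint8);m[:, :240]=0;m[:,345:]=0;m[:200]=0;m[260:]=0
    k,l,s,_=cv2.connectedComponentsWithStats(m);i=1+s[1:,4].argmax();v,u=np.nonzero(l==i);t=v.min();return s[i][:4],u[v<=t+1].mean().round(1),t
def dark(im,box=(225,200,340,310)):
    c=im['color'].astype(int);m=(c.max(2)<75).astype(np.uint8);k=np.zeros_like(m);k[box[1]:box[3],box[0]:box[2]]=1
    n,l,s,ce=cv2.connectedComponentsWithStats(m*k);return [(s[i,4],ce[i].round(0).tolist()) for i in range(1,n) if s[i,4]>25]
E
python3 -c "
from h import *
for i in range(14):
    im=snap('scene','t.png')
    if i%2: print(status.get_state()['time_s'],*top(im),dark(im))
st()
print('a6',dark(load('a6')),'a8',dark(load('a8')),'s0',dark(load('scene0')))"
```

```text
20.7333 [268 216  59  44] 292.3 216 [(np.int32(1374), [245.0, 221.0]), (np.int32(135), [289.0, 263.0])]
20.8333 [268 216  59  44] 291.9 216 [(np.int32(1374), [245.0, 221.0]), (np.int32(138), [289.0, 263.0])]
20.9333 [268 216  59  44] 291.7 216 [(np.int32(1377), [245.0, 221.0]), (np.int32(139), [289.0, 263.0])]
21.0333 [268 216  59  44] 291.7 216 [(np.int32(1376), [245.0, 221.0]), (np.int32(137), [289.0, 263.0])]
21.1333 [268 216  59  44] 291.7 216 [(np.int32(1376), [245.0, 221.0]), (np.int32(138), [289.0, 263.0])]
21.2333 [268 216  59  44] 291.7 216 [(np.int32(1374), [245.0, 221.0]), (np.int32(138), [289.0, 263.0])]
21.3333 [268 216  59  44] 291.7 216 [(np.int32(1376), [245.0, 221.0]), (np.int32(137), [289.0, 263.0])]
t 21.33 tcp_st [   0.5 -127.6   71.5] tip_st [   0.5 -117.7   61.7] z [ 0.    0.71 -0.7 ] x [ 1. -0.  0.] F_st [-0.6  1.3 -1.6] op 0.0 J [-0.68  0.83  0.22  1.55  0.55  2.23]
a6 [(np.int32(174), [279.0, 260.0])] a8 [(np.int32(119), [283.0, 262.0]), (np.int32(29), [316.0, 274.0]), (np.int32(51), [314.0, 299.0])] s0 [(np.int32(61), [258.0, 252.0]), (np.int32(37), [315.0, 299.0])]
```

move_arm(
  rows=[
    [[0,-0.023,-0.013],[0,0,0],1],
    [[0,-0.048,-0.036],[-0.072,0,0],1],
    [[0,-0.071,-0.053],[-0.072,0,0],1],
    [[0,-0.1,-0.044],[-0.072,0,0],1],
    [[0,-0.12,-0.018],[-0.072,0,0],1],
    [[0,-0.12,0.006],[-0.072,0,0],1],
    [[0,0,-0.12],[0,0,0],1],
    [[0,0,-0.13],[0,0,0],1],
    [[0,0,-0.13],[0,0,0],1],
    [[0,0,0],[0,0,0],1],
    [[0,0,0],[0,0,0],1],
  ],
)

```text
time_s: 22.25
tool_pos: [556.7, -87.2, 295.3]
tcp_rot: [0.993, 0.032, -0.0, -0.11]
contact_force: [0.4, 0.1, -0.7]
opening: 0.003
grip_force: 0.0
```

```bash
python3 -c "
from h import *
for i in range(8):
    im=snap('scene','b%d.png'%i)
    if i%2: print(status.get_state()['time_s'],*top(im),dark(im))
st()"
```

```text
22.35 [271 219  72  41] 273.4 219 [(np.int32(64), [304.0, 270.0]), (np.int32(82), [320.0, 277.0]), (np.int32(31), [315.0, 298.0])]
22.45 [271 219  72  41] 273.4 219 [(np.int32(67), [305.0, 270.0]), (np.int32(65), [319.0, 278.0]), (np.int32(34), [315.0, 299.0])]
22.55 [271 219  72  41] 273.4 219 [(np.int32(68), [305.0, 270.0]), (np.int32(29), [315.0, 299.0])]
22.65 [271 219  72  41] 273.4 219 [(np.int32(70), [305.0, 270.0]), (np.int32(31), [315.0, 298.0])]
t 22.65 tcp_st [ -0.  -58.6 290.7] tip_st [ -0.  -55.4 277. ] z [-0.    0.22 -0.97] x [ 1. -0. -0.] F_st [-0.1 -0.   0.5] op -0.0 J [-0.4   0.35  0.18  1.51  0.2   2.67]
```

move_arm(
  rows=[
    [[0,0,-0.04],[-0.07,0,0],1],
    [[0,0,-0.04],[-0.07,0,0],1],
    [[-0.025,-0.1,0],[0,0,0],1],
    [[-0.025,-0.1,0],[0,0,0],1],
    [[-0.025,-0.1,0],[0,0,0],1],
    [[-0.025,-0.1,0],[0,0,0],1],
    [[0,0,0],[0,0,0],1],
    [[0,0,0],[0,0,0],1],
    [[0,0,0],[0,0,0],1],
    [[0,0,0],[0,0,0],1],
    [[0,0,0],[0,0,0],1],
    [[0,0,0],[0,0,0],1],
  ],
)

```text
time_s: 23.65
tool_pos: [518.8, 25.6, 315.5]
tcp_rot: [1.0, 0.031, -0.0, -0.002]
contact_force: [-1.0, -0.2, 0.1]
opening: -0.002
grip_force: 0.0
```

move_arm(
  rows=[
    [[0,0,0],[0,0,0],1],
    [[0,0,0],[0,0,0],1],
    [[0,0,0],[0,0,0],1],
    [[0,0,0],[0,0,0],1],
    [[0,0,0],[0,0,0],1],
    [[0,0,0],[0,0,0],1],
    [[0,0,0],[0,0,0],1],
    [[0,0,0],[0,0,0],1],
    [[0,0,0],[0,0,0],1],
    [[0,0,0],[0,0,0],1],
    [[0,0,0],[0,0,0],1],
    [[0,0,0],[0,0,0],1],
  ],
)

```text
time_s: 24.65
tool_pos: [518.4, 26.6, 315.8]
tcp_rot: [0.999, 0.032, 0.0, -0.002]
contact_force: [0.4, 0.2, 0.0]
opening: -0.004
grip_force: 0.0
```

```bash
python3 -c "
from h import *
W=[snap('wrist','w10%d.png'%i) for i in range(5)];A=[snap('scene','a11%d.png'%i) for i in range(5)]
st()
for L in (W,A): print([int((cv2.absdiff(cv2.GaussianBlur(L[0]['color'],(5,5),0),cv2.GaussianBlur(x['color'],(5,5),0)).max(2)>15).sum()) for x in L])
print(*top(A[0]),dark(A[0]))
for y in(-120,-73,-48,-10):
    P=lambda x,z:np.round(proj(A[0],O+S.T@np.array([x,y,z])),0).tolist()
    print(y,'collar',P(61,97),'top',P(0,168),'arborend',P(78,97))
for y in(-10,60,-80): print([np.round(proj(W[0],O+S.T@np.array([x,y,94])),0).tolist() for x in(-13,0,13)])
a=A[0]['color'][190:340,230:430];b=W[0]['color']
cv2.imwrite('pics/c10.png',np.hstack([cv2.resize(a,(400,300)),cv2.resize(b,(400,300))])[:,:,::-1])
cv2.imwrite('pics/c10.png',np.hstack([cv2.resize(a[:,:110],(320,436)),cv2.resize(b[:350],(480,436*1))])[:,:,::-1])
"
```

```text
t 25.15 tcp_st [-29.4  57.3 315.8] tip_st [-29.4  57.4 301.8] z [ 0.  0. -1.] x [ 1. -0.  0.] F_st [ 1.2  0.3 -0.9] op 0.0 J [-0.11  0.19  0.06  1.44  0.    2.97]
[0, 276, 236, 213, 239]
[0, 0, 0, 0, 0]
[271 219  71  39] 273.4 219 [(np.int32(74), [305.0, 270.0]), (np.int32(26), [316.0, 275.0]), (np.int32(49), [314.0, 299.0])]
-120 collar [254.0, 254.0] top [267.0, 212.0] arborend [249.0, 259.0]
-73 collar [272.0, 261.0] top [286.0, 218.0] arborend [268.0, 266.0]
-48 collar [283.0, 264.0] top [296.0, 222.0] arborend [278.0, 269.0]
-10 collar [298.0, 270.0] top [312.0, 227.0] arborend [294.0, 275.0]
[[387.0, 190.0], [388.0, 176.0], [389.0, 162.0]]
[[312.0, 190.0], [312.0, 176.0], [312.0, 162.0]]
[[462.0, 191.0], [463.0, 177.0], [465.0, 162.0]]
```

View pics/c10.png

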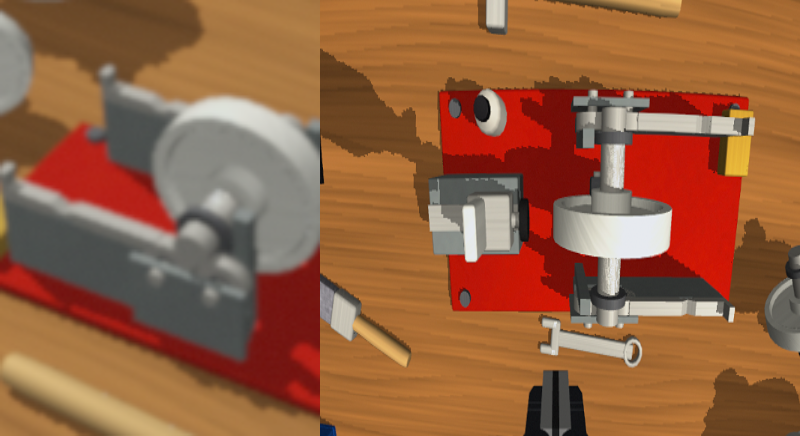

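Final look: the wheel is in the roller gap and still. In the right panel the rim spans x=555–670, with a block edge peeping out below the hub at (602,182). The brake post top is at (470,232) and the pad at (524,220), with a gap to the rim. I'll check the heavy angle and measure the brake numerically.

Run:
```python
from h import *
im=load('w100');c=im['color'].astype(int)
print('cam stand',(S@(im['c2w'][:3,3]-O)).round(0))
for a in (0,8,-8,20,-20):
    r=np.radians(a);out=[]
    for q in((29,-21,-41),(29,21,-41),(29,-21,-59),(29,21,-59),(13,-21,-41),(13,21,-41)):
        y=-10+q[1]*np.cos(r)-q[2]*np.sin(r);z=93.9+q[1]*np.sin(r)+q[2]*np.cos(r)
        out.append(np.round(proj(im,O+S.T@np.array([q[0],y,z]))).astype(int).tolist())
    print(a,out)
g=c.mean(2).astype(int)
print('cols',list(range(345,440,3)))
for v in range(124,170,3): print(v,''.join('R' if c[v,u,0]-c[v,u,1]>60 else '%x'%(g[v,u]//16) for u in range(345,440)))
# post top + pad : 
print()
for v in range(128,216,4): print(v,''.join('R' if c[v,u,0]-c[v,u,1]>60 else '%x'%(g[v,u]//16) for u in range(140,330)))
```

```text
cam stand [ 49.  57. 445.]
0 [[403, 141], [361, 141], [399, 140], [359, 140], [402, 158], [361, 157]]
8 [[397, 141], [356, 141], [391, 140], [352, 140], [396, 157], [356, 158]]
-8 [[409, 142], [367, 141], [408, 141], [367, 140], [408, 158], [366, 157]]
20 [[387, 141], [349, 142], [378, 140], [342, 141], [386, 157], [349, 158]]
-20 [[418, 142], [376, 141], [420, 141], [379, 140], [417, 159], [375, 157]]
cols [345, 348, 351, 354, 357, 360, 363, 366, 369, 372, 375, 378, 381, 384, 387, 390, 393, 396, 399, 402, 405, 408, 411, 414, 417, 420, 423, 426, 429, 432, 435, 438]
124 RRRRRRRRRRRRRRRRRRRRRRRRRRRRRR44556789899abbbdcdddeddddccddbaRRRRRRRRRRRRRRRRRRRRRRRRRRRRRRRRRR
127 RRRRRRRRRRRRRRRRRRRRRRRRRRRRR444566779999acdcccdeeedddcecbba9RRRRRRRRRRRRRRRRRRRRRRRRRRRRRRRRRR
130 RRRRRRRRRRRRRRRRRRRRRRRRRRRRRR45566788999abbbdcdeedcdcccbbcbaRRRRRRRRRRRRRRRRRRRRRRRRRRRRRRRRRR
133 RRRRRRRRRRRRRRRRRRRRRRRRRRRRR3455667889aa9aaabcdeddddcddccdbaRRRRRRRRRRRRRRRRRRRRRRRRRRRRRRRRRR
136 RRRRRRRRRRRRRRRRRRRRRRRRRRRRR3455667889ab9bcbccddedddccddcbc9RRRRRRRRRRRRRRRRRRRRRRRRRRRRRRRRRR
139 RRRRRRRRRRRRRRRRRRRR5677
[... 4662 characters left out ...]
888889aaaaaaaaaaaaaaaaaaaaaaaaaaaaaaaa87888888888854RRRRRRRRRRRRRRRRRRRRRRRRRRRRRRRRRRRRRRRRRRRRRRRRRRRRRRRRRRRRRRR
204 RRRRRRRRRRR667777777777777775565RRRRRRRRRRRR55R5RRRR6bdeeeeeeeeeeeeeeb88888RRRRRRRRRRRRRRRRRRRRRRRRRRRRRRRRRRRRRRRRRRRRRRRRRRRRRRRRRRRRRRRRRRRRRRRRRRRRRRRRRRRRRRRRRRRRRRRRRRRRRRRRRRRRRRRRRRR
208 66666666666666666666666666666633RRRRRRRRRRRRRRRRRRRRRRbeeeeeeeeeeeeeeaRRRRRRRRRRRRRRRRRRRRRRRRRRRRRRRRRRRRRRRRRRRRRRRRRRRRRRRRRRRRRRRRRRRRRRRRRRRRRRRRRRRRRRRRRRRRRRRRRRRRRRRRRRRRRRRRRRRRRRRR
212 RRRRRR66RRRRRRR66RR666R6RRRRRR44RRRRRRRRRRRRRRRRRRRRRRRRRRRRRRRRRRRRRRRRRRRRRRRRRRRRRRRRRRRRRRRRRRRRRRRRRRRRRRRRRRRRRRRRRRRRRRRRRRRRRRRRRRRRRRRRRRRRRRRRRRRRRRRRRRRRRRRRRRRRRRRRRRRRRRRRRRRRRR
```

Run:
```python
from h import *
im=load('w100');f=lambda u,v,z:(S@(onz(im,u,v,z)-O)).round(1)
print('post',f(191,180,155.5),f(207,180,155.5),f(197,204,155.5),'padface',f(278,178,110),f(278,178,94),'padback',f(262,178,110),'rim front',f(315,176,94),'blockfront',f(264,178,112.5),f(260,178,112.5))
print('top front/back col of post bottom',f(221,180,112.5),f(253,180,112.5))
for v in (166,200,206,209): print(v,f(199,v,155.5))
```

```text
post [  5.8 151.5 155.5] [  5.7 139.2 155.5] [-12.8 148.5 155.5] padface [  0.4  89.4 110. ] [-1.9 90.9 94. ] padback [  0.5 103.4 110. ] rim front [-0.1 57.  94. ] blockfront [  0.8 101.3 112.5] [  0.8 104.8 112.5]
top front/back col of post bottom [ -0.8 139.1 112.5] [ -0.9 111.  112.5]
166 [ 16.4 144.4 155.5]
200 [ -9.7 146.7 155.5]
206 [-14.4 147.1 155.5]
209 [-16.8 147.3 155.5]
```

move_arm(
  rows=[
    [[0.0245,-0.107,0],[0,0,0],1],
    [[0.0245,-0.107,0],[0,0,0],1],
    [[0.0245,-0.107,0],[0,0,0],1],
    [[0.0245,-0.107,0],[0,0,0],1],
    [[0,0,0],[0,0,0],1],
    [[0,0,0.118],[0,0,0],1],
    [[0,0,0.118],[0,0,0],1],
    [[0,0,0.118],[0,0,0],1],
    [[0,0,0.118],[0,0,0],1],
    [[0,0,0.118],[0,0,0],1],
    [[0,0,0],[0,0,0],1],
    [[0,0,0],[0,0,0],1],
  ],
)

```text
time_s: 26.15
tool_pos: [539.2, 138.1, 137.3]
tcp_rot: [0.999, 0.048, -0.003, -0.011]
contact_force: [-0.9, 2.7, -1.2]
opening: 0.0
grip_force: 1.1
```

move_arm(
  rows=[
    [[0,0.03,0],[0,0,0],1],
    [[0,0.03,0],[0,0,0],1],
    [[0,0,0],[0,0,0],1],
    [[0,0,0],[0,0,0],1],
    [[0,0,0],[0,0,0],1],
  ],
)

```text
time_s: 26.57
tool_pos: [543.8, 120.0, 140.3]
tcp_rot: [0.999, 0.048, 0.001, -0.01]
contact_force: [0.2, -0.3, -0.6]
opening: -0.001
grip_force: 0.0
```

```bash
python3 -c "
from h import *
st()"
```

```text
t 26.57 tcp_st [  2.  148.9 140.3] tip_st [  2.  149.2 126.3] z [ 0.    0.02 -1.  ] x [1.   0.03 0.  ] F_st [ 0.2 -0.3 -0.6] op -0.0 J [ 0.06  0.33 -0.2   1.04  0.02  3.11]
```

Run:
```python
from h import *
im=snap('wrist','w11.png');c=im['color'].astype(int);g=c.mean(2).astype(int)
P=lambda *q:np.round(proj(im,O+S.T@np.array(q))).astype(int).tolist()
print('pad pred',P(0,89.5,110),P(16,89.5,94),'rim',P(0,60,94),'post corners',P(18,153,155.5),P(18,139,155.5),P(-18,153,155.5),P(18,153,112.5))
# pixel dumps
u0,v0=P(0,89.5,110)
for v in range(60,460,12): print(v,''.join('R' if c[v,u,0]-c[v,u,1]>60 else '%x'%(g[v,u]//16) for u in range(140,620,3)))
```

```text
pad pred [443, 307] [438, 262] rim [491, 294] post corners [302, 315] [344, 317] [300, 402] [307, 268]
60 RRRRRRRRRRRRRRRRRRRRRRRRRRRRRRRRRRRRRRRRRRRRRRRRRRRRRRRRRRRRRRRRRRRRRRRRRRRRRRRRRRRRRRRRRRRRRRRRRRRRRRRRRRRRRRRRRRRRRRRRRRRRRRRRRRRRRRRRRRRRRRRRRRRRRRRRRRRRRRRR
72 RRRRRRRRRRRRRRRRRRRRRRRRRRR5555556RRRRR54RRRRRRRRRRRRRRRRRRRRRRRRRRRRRRRRRRRRRRRRRRRRRRRRRRRRRRRRRRRRRRRRRRRRRRRRRRRRRRRRRRRRRRRRRRRRRRRRRRRRRRRRRRRRRRRRRRRRRRR
84 RRRRRRRRRRRRRRRRRRRRRR544R5555555555555555555555555554RRRRRRRRRRRRRRRRRRRRRRRRRRRRRRRRRRRRR6444RRR55RR65555554RRRRRRRRRRRRRR455545RRRRRRRRRRRRRRRRRRRRRRRRRRRRRR
96 RRRRRRRRRRRRRRRRRRRR45RRRRRRRRRRRRRRRRRRRRRRRRRRRRRRRRRRRRR6abbbcdcc9RRRRRRRRRRRRRRRRRRRRRRRRRRRRRRRRRRRRRRRR444444444444555555444444444444RRRRRRRRRRRRRRRRRRRRR
108 RRRRRRRRRRRRRRRRRRRR55RRRRRRR677777766RRRRRRRRRRRRRRRRR8abbbbb52211affffeRRRRRRRRRRRRRRRRRRRRRRRRRRRRRRRRRRRRRRRRRRRRRRRRRRRRRRRRRRRRRRRRRRRRRRRRRRRRRRRRRRRRRRR
120 RRRRRRRRRRRRRRRRRRRR55RRRRRRRRR777777RRRRRRRRRRRRRRRRR9aaa6222232233332fffdRRRRRRRRRRRRRRRRRRRRRRRRRRRRRRRRRRRRRRRRRRRR333333333333333333bbbbaa976679bdce7RRRRRR
132 55555RR
[... 3908 characters left out ...]
111aaaaaaa833333333434333444455542222222
420 11111111111111113RRRR11122222222111111111111111111111111RRRR511111111111111111111111222222221114RRRR2222222211111111111111111111115RR533333baaaaaaaabcb756666777
432 11111111111111R41111111111222221111111111111111111111112RRRRR11121111111111111111111113342211111111115622222222212211111111111111111111111aaaaaaa9abccdeeeRRRRRR
444 1111111111111111111111111111111111111122211111111111111111111111111111111111222111111111211111111111112222222222222222222111111111111111111111111RRRRRRRRRRRRRRR
456 111111111111111111111111111111111111111111111111111111111111111111111111111111111111111111111211111111222222222222222222222222221111111111111111111111115RRRRRRR
```

```bash
cat >> h.py <<'E'
def pad(im,rows,u0,u1):
    c=im['color'].astype(int);g=c.max(2);o=[]
    for v in rows:
        d=[u for u in range(u0,u1) if g[v,u]<60]
        if d: o.append((v,min(d),max(d),(S@(onz(im,max(d)+.5,v,110)-O)).round(1)[:2].tolist()))
    return o
E
python3 - <<'E'
from h import *
for r in pad(load('w100'),range(166,196,4),255,290): print(r)
im=load('w11')
for r in pad(im,range(272,324,6),440,500): print(r)
c=im['color'].astype(int)
for v in (288,300,306,312): print(v,c[v,440:500].max(1).tolist())
print(st()[0]['tool_pos'])
E
```

```text
(166, 264, 278, [10.8, 88.7])
(170, 265, 278, [7.4, 88.8])
(174, 266, 278, [3.9, 88.8])
(178, 266, 278, [0.4, 88.9])
(182, 265, 278, [-3.1, 89.0])
(186, 266, 278, [-6.6, 89.1])
(190, 266, 278, [-10.2, 89.2])
(272, 443, 474, [17.9, 77.6])
(278, 442, 476, [15.0, 76.1])
(284, 451, 478, [12.1, 74.7])
(290, 453, 478, [9.1, 74.2])
(296, 453, 478, [6.1, 73.7])
(302, 451, 478, [3.0, 73.2])
(308, 441, 476, [-0.1, 73.6])
(314, 443, 476, [-3.2, 73.0])
(320, 445, 480, [-6.3, 70.6])
288 [135, 135, 135, 136, 135, 136, 135, 135, 135, 134, 138, 128, 25, 13, 15, 16, 14, 18, 17, 19, 31, 38, 38, 38, 40, 41, 41, 37, 37, 35, 39, 36, 39, 38, 40, 39, 37, 37, 43, 72, 93, 94, 93, 93, 95, 96, 97, 97, 97, 97, 99, 99, 102, 100, 100, 99, 103, 106, 107, 114]
300 [229, 234, 129, 134, 136, 136, 138, 137, 137, 137, 142, 124, 18, 14, 17, 16, 16, 16, 18, 17, 31, 40, 40, 40, 42, 43, 44, 43, 43, 46, 41, 46, 47, 47, 47, 43, 41, 40, 49, 79, 97, 99, 98, 97, 98, 97, 99, 100, 101, 101, 104, 108, 104, 106, 108, 108, 108, 107, 109, 112]
306 [84, 22, 22, 26, 25, 25, 25, 37, 32, 20, 15, 14, 17, 15, 16, 15, 16, 15, 14, 32, 42, 41, 39, 43, 42, 43, 45, 45, 45, 44, 40, 43, 43, 43, 42, 42, 43, 44, 72, 96, 96, 98, 100, 99, 100, 103, 102, 103, 104, 105, 106, 107, 111, 108, 109, 111, 111, 109, 110, 112]
312 [151, 75, 12, 17, 15, 17, 18, 16, 13, 16, 16, 16, 15, 15, 17, 16, 17, 16, 35, 39, 42, 43, 43, 40, 43, 42, 43, 43, 41, 42, 40, 40, 41, 39, 39, 42, 45, 58, 68, 67, 66, 71, 92, 103, 102, 103, 104, 106, 105, 107, 108, 108, 111, 113, 112, 112, 115, 115, 114, 113]
t 26.62 tcp_st [  1.9 149.1 140.2] tip_st [  2.  149.4 126.2] z [ 0.    0.02 -1.  ] x [1.   0.03 0.  ] F_st [-1.2 -1.   0. ] op -0.0 J [ 0.06  0.33 -0.2   1.04  0.02  3.11]
[543.73797731 120.19084804 140.1690762 ]
```

move_arm(
  rows=[
    [[0,-0.02,0],[0,0,0],1],
    [[0,0,-0.1],[0,0,0],1],
    [[0,0,-0.12],[0,0,0],1],
    [[0,0,-0.12],[0,0,0],1],
    [[0,0,-0.12],[0,0,0],1],
    [[0,0,-0.12],[0,0,0],1],
    [[-0.026,0.081,0],[0,0,0],1],
    [[-0.026,0.081,0],[0,0,0.019],1],
    [[-0.026,0.081,0],[0,0,0],1],
    [[-0.026,0.081,0],[0,0,0],1],
    [[0,0,0],[0,0,0],1],
    [[0,0,0],[0,0,0],1],
  ],
)

```text
time_s: 27.62
tool_pos: [519.4, 22.9, 311.6]
tcp_rot: [0.999, 0.032, 0.0, -0.01]
contact_force: [0.4, 0.7, -0.2]
opening: 0.003
grip_force: 0.0
```

Run:
```python
from h import *
st();im=snap('wrist','w12.png');c=im['color'].astype(int);g=c.mean(2).astype(int)
P=lambda *q:np.round(proj(im,O+S.T@np.array(q))).astype(int).tolist()
print(P(0,89,110),P(0,60,94),P(0,146,155.5))
for v in range(152,204,6): print(v,''.join('R' if c[v,u,0]-c[v,u,1]>60 else '%x'%(g[v,u]//16) for u in range(160,345)))
```

```text
t 27.62 tcp_st [-28.7  53.6 311.6] tip_st [-28.7  53.8 297.6] z [ 0.    0.02 -1.  ] x [ 1. -0.  0.] F_st [ 0.4  0.7 -0.2] op 0.0 J [-0.12  0.2   0.05  1.43  0.02  2.95]
[278, 180] [312, 177] [196, 189]
152 5666888888888888888555555555555555555555555555555555555555555555555555555555555555555555555555555555554322222222RRRRRRRRRRRRRRRRRRRRRRRRRRRRRRRRRRRRRRRRRRRRRRRRRRRRRRRRRRRRRRRRRRRRRRRRR
158 888888888888888888955555555555555555555555555555555555554566666666666666666778888888888888888899999999999999999865564RRRRRRRRRRRRRRRRRRRRRRRRRRRRRRRRRRRRRRRRRRRRRRRRRRRRRRRRR4RR44455555
164 764444544488885445555555555555555555555555555555555555554665555555566666667777779cbbbbbbbbbbbbbbbbbbbbbbbbbbbbbbb8664RRRRRRRRRR111111111111RRRRRRRRRRRR4555555555544555566666677778888888
170 bbbbbbbbbbbbbbbbbbbba6676767777777777777777777777775adeeeeeeeeeeeeeeda78888888889bcbbbbbbbbbbbbbbbbbbbbbbbbbbbbbb9664RRRRRRRRRR111111111110RRRRRRRRRRRR5566666777777777777766655555555555
176 bbbbbbbbbbbbbbbbbbbbbbbbbbbb9666677777777777777777779ceeeeeeeeeeeeeeec88888888888acbbbbbcbcbbbccbccccccccccccccbb968abbab877763112221112110RRRRRRRRRRRR556666677777778888888889999aa9aaaa
182 bbbbbbbbbbbbbbbbbbbbbbbbbbbbbbbbbbbbbbbbbbbbaa7777766bdeeeeeeeeeeeeeeda8888888888accbbbcbbbbbbbbbcbcccccbccccccbb9679aaa7555542111121111110RRRRRRRRRRRR556666677777777888889999999aaaaaaa
188 88888888888888888888888888888888888888888888888888885aceeeeeeeeeeeeeeda88888888889bccbccccccbcbcbccbbcbbbcccccccba7665RRRRRRRRR111111111110RRRRRRRRRRRR566666677777788888899999999aaaaaab
194 888888888888888888888888888888888888888888888888888886bdeeeeeeeeeeeeeeb88888888889bbbbbbbbbbbbbbbbbbbbbbbbbbbbbbba7665RRRRRRRRRR1111111111RRRRRRRRRRRRRR6666677777778888889999999aaaaaaab
200 888888888888888888888888888888888888888888888888888888aceeeeeeeeeeeeeeda888888888accccccccccccccccccccccccccccccbb7RRRRRRRRRRRRRRRRRRRRRRRRRRRRRRRRRRRRRRRRRRRRRRRR688999999999aaaaaababb
```

Run:
```python
from h import *
for n,pf,rf,pa,pb,ho in(('w100',278.5,315.5,190.5,207,252),('w12',298.8,311.5,212.7,229.5,273)):
    im=load(n);f=lambda u,v,z:(S@(onz(im,u,v,z)-O))[1].round(1)
    print(n,'face',f(pf,178,110),'rim',f(rf,176,94),'post',f(pa,178,155.5),f(pb,178,155.5),'housing',f(ho,178,112))
```

```text
w100 face 88.9 rim 56.6 post 151.8 139.0 housing 111.9
w12 face 70.7 rim 60.1 post 132.8 120.0 housing 92.8
```

move_arm(
  rows=[
    [[0.024,-0.093,0],[-0.013,0,0],1],
    [[0.024,-0.093,0],[0,0,0],1],
    [[0.024,-0.093,0],[0,0,0],1],
    [[0.024,-0.093,0],[0,0,-0.038],1],
    [[0,0,0],[0,0,0],1],
    [[0,0,0.11],[0,0,0],1],
    [[0,0,0.12],[0,0,0],1],
    [[0,0,0.12],[0,0,0],1],
    [[0,0,0.12],[0,0,0],1],
    [[0,0,0.1],[0,0,0],1],
    [[0,0,0],[0,0,0],1],
    [[0,0,0],[0,0,0],1],
  ],
)

```text
time_s: 28.67
tool_pos: [539.2, 137.4, 139.7]
tcp_rot: [0.998, 0.064, -0.002, -0.0]
contact_force: [-0.7, 0.0, 0.3]
opening: 0.003
grip_force: 0.0
```

```bash
python3 -c "
from h import *
st()"
```

```text
t 28.67 tcp_st [ -1.5 166.5 139.7] tip_st [ -1.6 166.5 125.7] z [-0.  0. -1.] x [ 1.    0.06 -0.  ] F_st [-0.7  0.1  0.3] op 0.0 J [ 0.1   0.33 -0.19  1.05  0.    3.12]
```

move_arm(
  rows=[
    [[0,0.02,0],[0,0,0],1],
    [[0,0.018,0],[0,0,0],1],
    [[0,0,0],[0,0,0],1],
    [[0,0,0],[0,0,0],1],
  ],
)

```text
time_s: 29.0
tool_pos: [543.5, 125.1, 142.7]
tcp_rot: [0.998, 0.063, 0.002, -0.0]
contact_force: [1.0, -0.2, 0.4]
opening: 0.001
grip_force: 0.0
```

move_arm(
  rows=[
    [[0,0.01,0],[0,0,0],1],
    [[0,0,0],[0,0,0],1],
    [[0,0,0],[0,0,0],1],
  ],
)

```text
time_s: 29.25
tool_pos: [542.6, 122.4, 141.1]
tcp_rot: [0.998, 0.063, 0.0, -0.0]
contact_force: [-1.1, 0.7, -0.4]
opening: 0.0
grip_force: 0.0
```

move_arm(
  rows=[
    [[0,0.01,0],[0,0,0],1],
    [[0,0,0],[0,0,0],1],
    [[0,0,0],[0,0,0],1],
  ],
)

```text
time_s: 29.5
tool_pos: [542.8, 119.5, 140.7]
tcp_rot: [0.998, 0.063, -0.0, -0.0]
contact_force: [-0.3, 0.2, 1.1]
opening: 0.002
grip_force: 0.3
```

move_arm(
  rows=[
    [[0,0.01,0],[0,0,0],1],
    [[0,0,0],[0,0,0],1],
    [[0,0,0],[0,0,0],1],
  ],
)

```text
time_s: 29.75
tool_pos: [543.0, 117.1, 140.8]
tcp_rot: [0.998, 0.064, -0.0, -0.001]
contact_force: [-1.3, 4.3, 1.8]
opening: 0.003
grip_force: 2.2
```

move_arm(
  rows=[
    [[0,0.009,0],[0,0,0],1],
    [[0,0.009,0],[0,0,0],1],
    [[0,0.009,0],[0,0,0],1],
    [[0,0.009,0],[0,0,0],1],
    [[0,0,0],[0,0,0],1],
    [[0,0,0],[0,0,0],1],
  ],
)

```text
time_s: 30.25
tool_pos: [543.8, 106.1, 140.7]
tcp_rot: [0.998, 0.063, -0.001, -0.0]
contact_force: [-2.5, 4.0, 1.5]
opening: -0.001
grip_force: 2.0
```

move_arm(
  rows=[
    [[0,0.004,0],[0,0,0],1],
    [[0,0,0],[0,0,0],1],
    [[0,0,0],[0,0,0],1],
  ],
)

```text
time_s: 30.5
tool_pos: [543.9, 105.2, 140.6]
tcp_rot: [0.998, 0.064, -0.001, -0.001]
contact_force: [-3.7, 5.4, 2.4]
opening: -0.002
grip_force: 2.6
```

move_arm(
  rows=[
    [[0,-0.03,0],[0,0,0],1],
    [[0,-0.01,0],[0,0,0],1],
    [[0,0,-0.1],[0,0,0],1],
    [[0,0,-0.12],[0,0,0],1],
    [[0,0,-0.12],[0,0,0],1],
    [[0,0,-0.12],[0,0,0],1],
    [[-0.026,0.088,-0.1],[0,0,0],1],
    [[-0.026,0.088,0],[0,0,0.019],1],
    [[-0.026,0.088,0],[0,0,0.019],1],
    [[-0.026,0.07,0],[0,0,0],1],
    [[0,0,0],[0,0,0],1],
    [[0,0,0],[0,0,0],1],
  ],
)

```text
time_s: 31.5
tool_pos: [523.0, 12.6, 308.9]
tcp_rot: [0.999, 0.032, 0.0, 0.0]
contact_force: [-0.0, -0.8, 0.3]
opening: 0.0
grip_force: 0.0
```

Run:
```python
from h import *
st();im=snap('wrist','w13.png');c=im['color'].astype(int);g=c.mean(2).astype(int)
P=lambda *q:np.round(proj(im,O+S.T@np.array(q))).astype(int).tolist()
v0=P(0,89,110)[1];f=lambda u,v,z:(S@(onz(im,u,v,z)-O))[1].round(1)
print(v0)
for v in range(v0-12,v0+20,6): print(v,''.join('R' if c[v,u,0]-c[v,u,1]>60 else '%x'%(g[v,u]//16) for u in range(200,345)))
print('y at cols z110',[(u,f(u,v0,110)) for u in range(270,330,10)],'z94',[(u,f(u,v0,94)) for u in (300,310,320)],'z155',[(u,f(u,v0,155.5)) for u in range(200,260,10)])
```

```text
t 31.5 tcp_st [-25.8  43.1 308.9] tip_st [-25.8  43.1 294.9] z [ 0. -0. -1.] x [ 1. -0.  0.] F_st [-0.1 -0.7  0.3] op 0.0 J [-0.13  0.2   0.05  1.42 -0.    2.95]
184
172 677677776768bddddeeeeeeededc87888888888acbbbbbbbbbbbbbbccbcbbcbbbbbbbbbb8643RRRRRRR11111111101466666777665555565555555555555555555555555555555555
178 777777777769ceeeeeeeeeeeeeeed98888888889bcccbcccccccccccccccccccccccccbb965666667521212111110046666677777778888888899999999aaaabbbbbbbbbbbbcccccb
184 777777777775bdeeeeeeeeeeeeeeea8888888889abbbbbbbbbbbbbbbbbbbbbbbbbbbbbbb968ab866653112221111004666667777777788888889999aaaaaaaaaabbbccbbccccccccc
190 998855555556aceeeeeeeeeeeeeeec9888888888acbbbbccbbbbbbbbbbbbbbbbbbbbbbbb9764RRRRRRR1111111111046666677777788888998999999aaaaabbbbbbbbbbcccccccccc
196 8888888888887bdeeeeeeeeeeeeeed98888888889bcccccccccbcbccccbcccccccccccbba7665RRRRRR11111111110356667777778888888999999aaaaaaabbbbcbbbbbcccccddddd
202 8888888888888adeeeeeeeeeeeeeeda8888888889bcccccbccccccccccccccccccccccbba85RRRRRRRRRRRRRRRRRRRRRRRRRR778888888999999aaaaaaaaabbbbbccccccccccccccd
y at cols z110 [(270, np.float64(80.7)), (280, np.float64(72.0)), (290, np.float64(63.4)), (300, np.float64(54.8)), (310, np.float64(46.3)), (320, np.float64(37.7))] z94 [(300, np.float64(55.4)), (310, np.float64(46.4)), (320, np.float64(37.4))] z155 [(200, np.float64(127.7)), (210, np.float64(120.2)), (220, np.float64(112.7)), (230, np.float64(105.2)), (240, np.float64(97.8)), (250, np.float64(90.3))]
```

move_arm(
  rows=[
    [[0.024,-0.093,0],[0,0,0],1],
    [[0.024,-0.093,0],[0,0,0],1],
    [[0.024,-0.093,0],[0,0,0],1],
    [[0.014,-0.093,0],[0,0,-0.038],1],
    [[0,0,0],[0,0,0],1],
    [[0,0,0.11],[0,0,0],1],
    [[0,0,0.12],[0,0,0],1],
    [[0,0,0.12],[0,0,0],1],
    [[0,0,0.12],[0,0,0],1],
    [[0,0,0.09],[0,0,0],1],
    [[0,0,0],[0,0,0],1],
    [[0,0,0],[0,0,0],1],
  ],
)

```text
time_s: 32.55
tool_pos: [539.8, 127.2, 139.6]
tcp_rot: [0.998, 0.064, -0.002, -0.0]
contact_force: [0.3, -0.8, 0.2]
opening: -0.001
grip_force: 0.0
```

move_arm(
  rows=[
    [[0,0.03,0],[0,0,0],1],
    [[0,0,0],[0,0,0],1],
    [[0,0,0],[0,0,0],1],
  ],
)

```text
time_s: 32.8
tool_pos: [544.0, 117.5, 143.1]
tcp_rot: [0.998, 0.063, 0.002, -0.0]
contact_force: [0.2, -0.6, 0.1]
opening: 0.002
grip_force: 0.0
```

Contact is expected near y=107, and I'll finish at about 103.6.

move_arm(
  rows=[
    [[0,0.02,0],[0,0,0],1],
    [[0,0.012,0],[0,0,0],1],
    [[0,0,0],[0,0,0],1],
    [[0,0,0],[0,0,0],1],
  ],
)

```text
time_s: 33.13
tool_pos: [543.6, 108.0, 141.1]
tcp_rot: [0.998, 0.063, 0.0, -0.0]
contact_force: [0.6, 0.7, -0.3]
opening: 0.002
grip_force: 0.0
```

move_arm(
  rows=[
    [[0,0.008,0],[0,0,0],1],
    [[0,0,0],[0,0,0],1],
    [[0,0,0],[0,0,0],1],
  ],
)

```text
time_s: 33.38
tool_pos: [543.7, 105.9, 140.7]
tcp_rot: [0.998, 0.063, -0.0, -0.0]
contact_force: [0.2, -0.2, -0.3]
opening: -0.002
grip_force: 0.0
```

move_arm(
  rows=[
    [[0,0.006,0],[0,0,0],1],
    [[0,0,0],[0,0,0],1],
    [[0,0,0],[0,0,0],1],
  ],
)

```text
time_s: 33.63
tool_pos: [543.7, 105.0, 140.7]
tcp_rot: [0.998, 0.064, -0.0, -0.001]
contact_force: [-0.5, 4.9, 0.3]
opening: -0.001
grip_force: 2.3
```

move_arm(
  rows=[
    [[0,0.004,0],[0,0,0],1],
    [[0,0,0],[0,0,0],1],
    [[0,0,0],[0,0,0],1],
  ],
)

```text
time_s: 33.88
tool_pos: [543.8, 104.0, 140.7]
tcp_rot: [0.998, 0.064, -0.0, -0.001]
contact_force: [-1.5, 4.6, 0.5]
opening: -0.004
grip_force: 2.8
```

move_arm(
  rows=[
    [[0,0.002,0],[0,0,0],1],
    [[0,0,0],[0,0,0],1],
  ],
)

```text
time_s: 34.05
tool_pos: [543.8, 103.6, 140.7]
tcp_rot: [0.998, 0.064, -0.0, -0.001]
contact_force: [-0.3, 6.1, 0.5]
opening: -0.006
grip_force: 3.1
```

move_arm(
  rows=[
    [[0,-0.03,0],[0,0,0],1],
    [[0,-0.01,0],[0,0,0],1],
    [[0,0,-0.1],[0,0,0],1],
    [[0,0,-0.12],[0,0,0],1],
    [[0,0,-0.12],[0,0,0],1],
    [[0,0,-0.12],[0,0,0],1],
    [[-0.026,0.088,-0.1],[0,0,0],1],
    [[-0.026,0.088,0],[0,0,0.019],1],
    [[-0.026,0.088,0],[0,0,0.019],1],
    [[-0.026,0.065,0],[0,0,0],1],
    [[0,0,0],[0,0,0],1],
    [[0,0,0],[0,0,0],1],
  ],
)

```text
time_s: 35.05
tool_pos: [522.1, 12.0, 308.9]
tcp_rot: [0.999, 0.032, 0.0, 0.0]
contact_force: [0.7, 0.3, -0.0]
opening: 0.001
grip_force: 0.0
```

Run:
```python
from h import *
st();im=snap('wrist','w14.png');c=im['color'].astype(int);g=c.mean(2).astype(int)
P=lambda *q:np.round(proj(im,O+S.T@np.array(q))).astype(int).tolist()
v0=P(0,89,110)[1];f=lambda u,v,z:(S@(onz(im,u,v,z)-O))[1].round(1)
print(v0)
for v in range(v0-6,v0+20,6): print(v,''.join('R' if c[v,u,0]-c[v,u,1]>60 else '%x'%(g[v,u]//16) for u in range(200,330)))
print('y at cols z112',[(u,f(u,v0,112)) for u in range(266,280,2)],'z110',[(u,f(u,v0,110)) for u in range(286,300,2)])
print('block pred 0deg',P(29,-31,53),P(29,11,53),P(13,11,53))
for v in range(136,172,4): print(v,''.join('R' if c[v,u,0]-c[v,u,1]>60 else '%x'%(g[v,u]//16) for u in range(320,430)))
```

```text
t 35.05 tcp_st [-26.7  42.5 308.9] tip_st [-26.7  42.5 294.9] z [ 0. -0. -1.] x [ 1. -0.  0.] F_st [ 0.7  0.2 -0. ] op 0.0 J [-0.13  0.2   0.05  1.42 -0.    2.95]
183
177 7777777777775bdeeeeeeeeeeeeeeea8888888889bcbcccccccccccccccccccccccccccbb965666674111121111102566666777777888888889999a999aaaabbbb
183 7677777777777aceeeeeeeeeeeeeeec8888888888abbbbbbbbbbbbbbbbbbbbbbbbbbbbbbba77a866631122111111025666677777777888888899999aaaaaaaabbb
189 99985555555556bdeeeeeeeeeeeeeeda888888888accbbbbbbbbbbbbbbbbbbbbbbbbbbbbba764RRRRR2111111111025666677777778888899999999aaaaabbbbbb
195 88888888888888bdeeeeeeeeeeeeeeda8888888889bccccccbccccccbcccccbcbbccccccba8665RRRR21111111111156666777777888888999999aaaaaaabbbbbc
201 888888888888888ceeeeeeeeeeeeeeec9888888888accccbcccccccccccccccccbcccccbbb86RRRRRRRRRRRRRRRRRRRRRRRR5788888889999999aaaaaaaabbbbbb
y at cols z112 [(266, np.float64(83.3)), (268, np.float64(81.6)), (270, np.float64(79.9)), (272, np.float64(78.2)), (274, np.float64(76.5)), (276, np.float64(74.8)), (278, np.float64(73.0))] z110 [(286, np.float64(66.4)), (288, np.float64(64.6)), (290, np.fl
[... 497 characters left out ...]
RRRRRRRRRR
148 RRRRRRRRRRRRRRRRRRRRRRRRR133333333333445566789aabbaddcdddeddedccbbca9RRRRRRRRRRRRRRRRRRRRRRRRRRRRRRRRRRRRRRRRR
152 RRRRRRRRRRRRRRRRRRRRRRRRR13333333333344556666669898cedeedddddccbccaaaRRRRRRRRRRRRRRRRRRRRRRRRRRRRRRRRRRRRRRRRR
156 RRRRRRRRRRRRRRRRRRRRRRRRR3565655555555455666666667777777766666665554466555555RRRRRRRRRRRRRRRRRRRRRRRRRRRRRRRRR
160 444455555555566677777888866677778888899999999999aa99aaaaa99999999999888888777665RRRRRRRRRRRRRRRRRRRRRRRRRRRRRR
164 77788888888889999999999996667778888889999999999999999a9a999999999998888888777667999999999888888888888877666666
168 7788877766656666665565555566777788888999999999999999a99a999999999998888887776656888888988888888888887777777777
```

```bash
python3 -c "
from rig import job
print(job.close_job())"
```

```text
the job is handed in; nothing more can be done
None
```

I handed the job in at about 35 s of the 70 s: the flywheel sits in the roller gap with its heavy side down (within about 3°), and the brake pad bears on the rim with the plunger pressed in about 4–5 mm of 10. It took three wipes to get the wheel there, and my first approach to the brake pushed the slide about 18 mm earlier than intended, when the wheel was already still.

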